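# Take the warm balm jars off the plate and mix them

## Robot

A 6-joint arm with a two-finger parallel gripper is mounted at the origin on the work surface. World frame = base frame: x ahead of the robot, y to its left, z up, the work surface at z = 0. Lengths are in m, angles in rad, forces in N, time in s.
With the tool pointing down it reaches from about 0.225 to 0.875 m from the base axis. Payload 3.4 kg.
Tool frame: the origin (TCP) lies at the very end of the fingers, on their centre line; the grasp point (between the pads) lies 19 mm behind it (manip.tcp_to_grasp is the distance from the TCP to the grasp point, in m); z points along the fingers, y is the line along which they close (so a half turn about z gives the same grasp; the last joint's range is limited). The gripper opens to 85 mm and grips with 20 to 120 N. Pads are 22 mm wide; open, the fingers measure 114 mm over their backs; the gripper's body (76 mm by 85 mm) begins 54 mm behind the grasp point. The pads swing forward as they close: fully open they stand 13 mm farther back than shut.
Start: joints at [1.19, 0.276, 1.505, -0, 1.361, -0.121], TCP at [0.148, 0.556, 0.231] pointing down, gripper open.
Joint ranges: [-2.89, 2.89], [-0.75, 2.08], [0.22, 2.7], [-1.18, 4.32], [0.11, 2.71], [-2.7, 2.7]. Speed limits (rad/s): [2.57, 2.57, 3.14, 3.14, 3.14, 3.14].

## Interface

Orientations are given as a unit quaternion [w, x, y, z].
In Python, from rig import status, get_image, job, manip gives the robot as it stands.
- The arm moves only by the tool apply_moves, never from a script. Its arguments are lists of equal length, an entry for each row: "xyz": the shift along the tool's x, y, z each as a share of 0.3 m, from -1 to 1, a list of three; "rot": the turn, a rotation vector about the tool's x, y, z each as a share of 60 degrees, from -1 to 1, a list of three; "hand": the opening, from -1 (shut) to 1 (fully open). A call has 1 to 8 rows; each row shifts and turns the commanded pose from where the row before left it, along the tool's axes as they then stand; what a row does not reach is not made up. A row lasts 1/8 s, in which the tool goes at most 62.5 mm and 10.7 degrees, less where a joint would pass 70% of its speed; a pose out of reach is approached as far as the arm can. A call with a number of a shift or a turn outside -1 to 1 is refused whole. A call with a gripper value outside its range is refused whole. The fingers move at their own pace and stop on an object; "force" is the grip in N (left out, the last holds). Time passes only in rows, so rows that do not move let the fingers close. It gives the time, the measured TCP pose, the force, the opening and the grip force at its end, in the units of the state.
- status.get_state(): the state, without advancing time (a new reading comes with each control period).
- get_image(name): name is "scene" or "top"; returns a dict with "pixels" (384x512x3 uint8, red, green, blue), "fovy" (degrees; the focal length in pixels is half the picture's height over the tangent of half this angle, whatever the lens; pixels are square), "cx", "cy" (the principal point, pixels), "dist" ([k1, k2, p1, p2, k3] as OpenCV has them; the pictures are not rectified), "origin" and "orientation" of the camera in the world. Camera axes: x right, y down, z forward; pixel columns grow to the right and rows downward; lengths in m; the calibration is good to about 2 mm. A picture is of the moment at which its call begins. There is no depth.
- job.sign_off(): hands the job in; it is judged then, once.
The state is a dict: "clock": time; "qpos": joint angles; "qd": joint speeds; "effort": joint torques, N m; "position": TCP position; "ee_rot": TCP orientation; "contact_force": force on the tool from outside, world axes, zero at the start; "moment": the same for the moment, N m; "width": finger opening in m; "gripper_force": force on a finger pad.
Only numpy, scipy, OpenCV 4.12 (cv2) and the standard library are available. Lean on these libraries where they do the work, as an engineer would, in place of code of your own. Each camera call takes 0.05 s, during which the arm holds its last target. There are 200 camera calls.

## Task

First check the warming plate: hold the infrared thermometer still for two seconds, pointing at the black dot on the plate from about ten centimetres away, and lay it back on its mat, display up; then turn the plate's dial fully anticlockwise, to off. Working along the row from the dial end so that none is missed, take each balm jar off the plate, turn it upside down in the air and hold it so for three seconds to mix the wax and oil, then set it gently back upright on the wooden board. All the jars end up standing on the board; leave everything else where it is.

Things in the scene. Friction and masses are not known exactly. Their poses are not given: they have to be found in the camera images.
- warmer: flat electric warming plate, fixed, 180 mm deep (x) by 480 mm long (y) by 50 mm high; origin at table height, on its middle line, 15 mm nearer the dial end than the middle of its length. Its flat aluminium top (height 50 mm, y from -135 to +250 mm, x from -85 to +85 mm) carries the jars in one row along y; at its -y end is a control panel with the dial
- dot (a point): centre of the matt black measuring dot (26 mm in diameter) stuck on the bare aluminium top, between the dial and the row of jars, at [0, -98, 50] mm in the warmer's frame
- dial_grip (a point): point to grip on the dial, on its vertical axis, 37 mm above the warmer's top. The dial is a 44 mm disc with an upright grip bar, 42 mm long by 14 mm thick, that rises to 44 mm above the warmer's top. The point turns with the dial: its x axis lies along the bar, so the fingers close along its y axis
- dial (a joint): dial angle in rad: 0 is off, the end stop fully anticlockwise seen from above; it grows clockwise, to 4.7 at the hottest. Light friction (0.03 N m), stays where it is left
- jar_a: closed round balm jar, amber glass with a paper label and a screwed-on plain metal lid: body 60 mm in diameter and 45 mm high, lid 57 mm in diameter and 17 mm high, 62 mm high in all, about 0.16 kg, one rigid piece (the lid does not come off). Origin at the centre of its underside, z from base to lid. First place in the row on the warming plate, the one nearest the dial. May be absent
- jar_b: closed round balm jar, amber glass with a paper label and a screwed-on plain metal lid: body 60 mm in diameter and 45 mm high, lid 57 mm in diameter and 17 mm high, 62 mm high in all, about 0.16 kg, one rigid piece (the lid does not come off). Origin at the centre of its underside, z from base to lid. Middle place in the row. May be absent
- jar_c: closed round balm jar, amber glass with a paper label and a screwed-on plain metal lid: body 60 mm in diameter and 45 mm high, lid 57 mm in diameter and 17 mm high, 62 mm high in all, about 0.16 kg, one rigid piece (the lid does not come off). Origin at the centre of its underside, z from base to lid. Last place in the row, farthest from the dial. May be absent
- board: fixed wooden board, 180 mm (x) by 300 mm (y) by 18 mm thick, beside the warming plate; origin at the centre of its underside, so its top is at z = 18 mm
- thermometer: stick-shaped infrared thermometer, white plastic body 130 mm long, 34 mm wide (y) and 24 mm high with a 21 mm black round nose in front, about 0.09 kg. It lies flat with its black display up. Origin at its underside, 10 mm ahead of the body's middle; x points forward out of the lens, z out of the display. Body from x = -75 to +55 mm, nose to +75 mm
- lens (a point): the thermometer's lens, at the tip of the nose, [75, 0, 12] mm in the thermometer's frame; its x axis is the line of sight
- mat: thermometer's rubber mat, fixed, 100 mm (x) by 220 mm (y) by 4 mm thick; origin at the centre of its underside
- bird_a: carved wooden bird about 110 mm long, 47 mm high; leave alone. Origin under its middle
- bird_b: carved wooden bird about 125 mm long, 54 mm high; leave alone. Origin under its middle
- bird_c: carved wooden bird about 105 mm long, 45 mm high; leave alone. Origin under its middle
- tin_a: round gift tin with printed bands, 88 mm in diameter, 77 mm high; leave alone. Origin under its middle
- log: lying piece of branch, 120 mm long (x), 48 mm thick; leave alone. Origin under its middle
There are look-alikes about, which are no part of the job. Of the things that look like the thermometer, take the one that is farthest to the robot's left at the start.

How it is judged:
On the way, in this order (a step that is already met when the one before it is completed fails the run):
1. with the dial still on, the thermometer is held still with the dot on its line of sight (within 20 mm), the lens 40 to 200 mm from the dot (x of dot in the frame of lens between 0.04 and 0.2 m and y of dot in the frame of lens between -0.02 and 0.02 m and z of dot in the frame of lens between -0.02 and 0.02 m and linear speed of thermometer below 0.05 m/s and angular speed of thermometer below 0.4 rad/s), for 1 s.
2. the dial is turned fully anticlockwise to off (below 0.06 rad) (value of joint dial below 0.06 rad), for 0.2 s.
3. the first jar of the row is held upside down (tilted more than 126 degrees, 2.2 rad, from upright) (angle between jar_a's own z axis and vertical above 2.2 rad), for 2 s.
4. the middle jar of the row is held upside down (tilted more than 126 degrees, 2.2 rad, from upright) (angle between jar_b's own z axis and vertical above 2.2 rad), for 2 s.
5. the last jar of the row is held upside down (tilted more than 126 degrees, 2.2 rad, from upright) (angle between jar_c's own z axis and vertical above 2.2 rad), for 2 s.
At the end, for the whole second after the job is handed in: every jar present stands upright (within 0.1 rad), at rest, with its base centre on the board; the thermometer lies flat, display up, at rest with its origin on its mat; the dial is off (below 0.06 rad) (value of joint dial below 0.06 rad and x of jar_a in the frame of board between -0.09 and 0.09 m and y of jar_a in the frame of board between -0.15 and 0.15 m and z of jar_a in the frame of board between 0.012 and 0.024 m and angle between each of jar_a, jar_b, jar_c's own z axis and vertical below 0.1 rad and linear speed of each of jar_a, jar_b, jar_c, thermometer below 0.02 m/s and x of jar_b in the frame of board between -0.09 and 0.09 m and y of jar_b in the frame of board between -0.15 and 0.15 m and z of jar_b in the frame of board between 0.012 and 0.024 m and x of jar_c in the frame of board between -0.09 and 0.09 m and y of jar_c in the frame of board between -0.15 and 0.15 m and z of jar_c in the frame of board between 0.012 and 0.024 m and x of thermometer in the frame of mat between -0.05 and 0.05 m and y of thermometer in the frame of mat between -0.11 and 0.11 m and z of thermometer in the frame of mat between -0.002 and 0.01 m and angle between thermometer's own z axis and vertical below 0.15 rad); the robot touches nothing.
It fails at once if a carved bird, the gift tin or the branch is shifted by more than 30 mm (distance of any of bird_a, bird_b, bird_c, tin_a, log from where it was at the start of the episode above 0.03 m).
It fails at once if a jar is let go more than 20 mm above the board's top ((x of jar_a in the frame of board between -0.1 and 0.1 m and y of jar_a in the frame of board between -0.16 and 0.16 m and z of jar_a in the frame of board above 0.038 m and contact force between jar_a and the fingers below 0.05 N) or (x of jar_b in the frame of board between -0.1 and 0.1 m and y of jar_b in the frame of board between -0.16 and 0.16 m and z of jar_b in the frame of board above 0.038 m and contact force between jar_b and the fingers below 0.05 N) or (x of jar_c in the frame of board between -0.1 and 0.1 m and y of jar_c in the frame of board between -0.16 and 0.16 m and z of jar_c in the frame of board above 0.038 m and contact force between jar_c and the fingers below 0.05 N)).
Of jar_a, jar_b, jar_c only 2 to 3 are there at a start; the rules pass over those that are not, and their reading is None.
At some moment in a run one of jar_a, jar_b, jar_c, thermometer may be knocked a few centimetres aside while the robot is not near it.
It also fails if it takes over 210 s, if anything falls off the work surface, if the arm or the gripper's body presses on something with over 40 N, if the wrist force passes 120 N, or if a joint passes its speed limit or range.

## Working session

There is one attempt and no reset: what is moved stays moved. The work goes in short steps, Python scripts to look and compute and a tool call to move; the robot and the scene stay as the last step left them, time stands still between calls to the robot, and variables do not carry over. Pictures are saved under pics/ and viewed, at most 14 in all, crops included, and the job is handed in when it is done.

Besides the shell and the picture viewer there is one more tool, called as name(argument=value, ...) on one line, values as JSON. apply_moves: Moves the arm, as the interface text tells. Its arguments: {"type":"object","properties":{"xyz":{"type":"array","items":{"type":"array","items":{"type":"number","minimum":-1,"maximum":1}}},"rot":{"type":"array","items":{"type":"array","items":{"type":"number","minimum":-1,"maximum":1}}},"hand":{"type":"array","items":{"type":"number"}},"force":{"type":"number"}},"required":["xyz","rot","hand"]}

```bash
mkdir -p pics; ls
cat > h.py <<'E'
import numpy as np, cv2
from scipy.spatial.transform import Rotation as R
def Rq(q): return R.from_quat([q[1],q[2],q[3],q[0]])
def cam(im):
    h,w=im["pixels"].shape[:2]; f=h/2/np.tan(np.radians(im["fovy"])/2)
    return np.array([[f,0,im["cx"]],[0,f,im["cy"]],[0,0,1]]),np.array(im["dist"],float)
def ray(im,uv,z):
    K,d=cam(im); p=cv2.undistortPoints(np.array([[uv]],float),K,d)[0,0]
    v=Rq(im["orientation"]).apply([p[0],p[1],1]); o=np.array(im["origin"])
    return o+v*(z-o[2])/v[2]
def proj(im,P):
    K,d=cam(im); Rm=Rq(im["orientation"]).inv(); P=np.atleast_2d(P)
    c=Rm.apply(P-np.array(im["origin"]))
    return cv2.projectPoints(c,np.zeros(3),np.zeros(3),K,d)[0][:,0]
def save(im,name,box=None,s=1):
    p=im["pixels"][:,:,::-1]
    if box: p=p[box[1]:box[3],box[0]:box[2]]
    cv2.imwrite(f"pics/{name}.png",cv2.resize(p,None,fx=s,fy=s,interpolation=cv2.INTER_CUBIC))
E
python3 - <<'E'
from h import *
from rig import status,get_image
import pickle
for n in("scene","top"):
    im=get_image(n); save(im,n+"0",s=1.5); pickle.dump(im,open(n+"0.pkl","wb"))
    print(n,im["fovy"],im["cx"],im["cy"],im["dist"],im["origin"],im["orientation"])
print(status.get_state())
E
```

```text
pics
scene 49.46392032269644 256.37293826148505 190.75983453987362 [-0.09103882  0.          0.          0.          0.        ] [ 1.1368485  -0.74103563  0.77816766] [-0.42965343  0.84006258  0.29863689 -0.14320894]
top 42.604396381362065 254.23970852943432 191.71054456017714 [-0.05694094  0.          0.          0.          0.        ] [0.29240871 0.02780376 1.32938025] [ 0.07229094 -0.67113217  0.73397977 -0.07502885]
{'clock': 0.1, 'qpos': array([ 1.19000557e+00,  2.76552175e-01,  1.50600183e+00,  2.74029585e-05,
        1.36070157e+00, -1.21019338e-01]), 'qd': array([ 0.00011659, -0.00195023, -0.00450053, -0.00091742, -0.00040737,
        0.0003851 ]), 'effort': array([ 1.01369023e-03, -4.17703342e+01, -2.46401668e+01, -1.71952724e-04,
        5.90524025e-03,  3.07242360e-06]), 'position': array([0.14752652, 0.55527111, 0.23051644]), 'ee_rot': array([-2.19413583e-04,  1.29523616e-01,  9.91575989e-01, -8.02098006e-04]), 'contact_force': array([-0.21669899, -0.07480152, -0.02050195]), 'moment': array([ 0.03287924,  0.0658684 , -0.01658999]), 'gripper_force': 0.0, 'width': 0.08541410143259039}
```

View pics/top0.png

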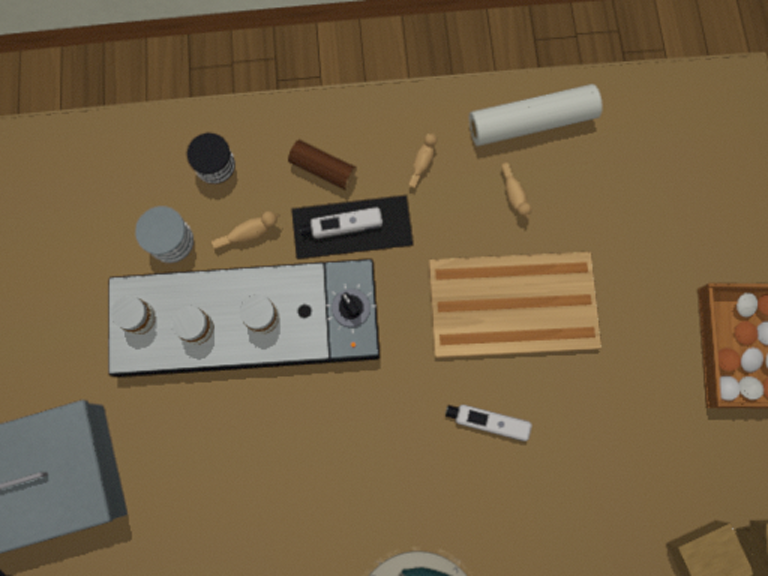

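View pics/scene0.png

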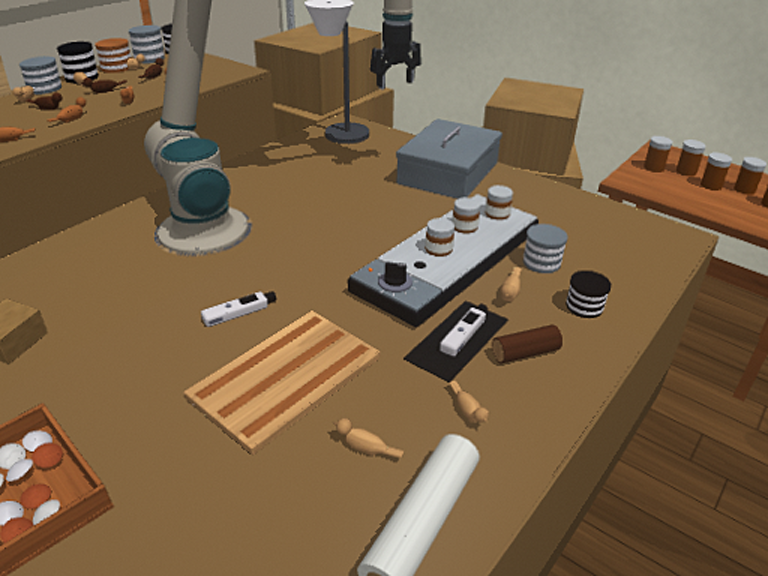

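The top view (768x576 px, 1.5x) shows:
- **Jars:** all three on the plate, with lids at about (260,312), (191,323) and (131,314).
- **Plate:** dot at (305,311), dial at (350,306).
- **Board:** centre about (515,304).
- **Mat:** centre about (352,227).

Two objects could be the thermometer: the one on the mat at (345,222), and a loose one at (492,423). The robot's left is image left, so I choose the one on the mat.

Run:
```python
from h import *
import pickle
im=pickle.load(open("top0.pkl","rb"))
save(im,"top_a",(60,120,270,260),3.8)
save(im,"top_b",(180,120,290,180),7)
```

```text
(no output)
```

View pics/top_a.png

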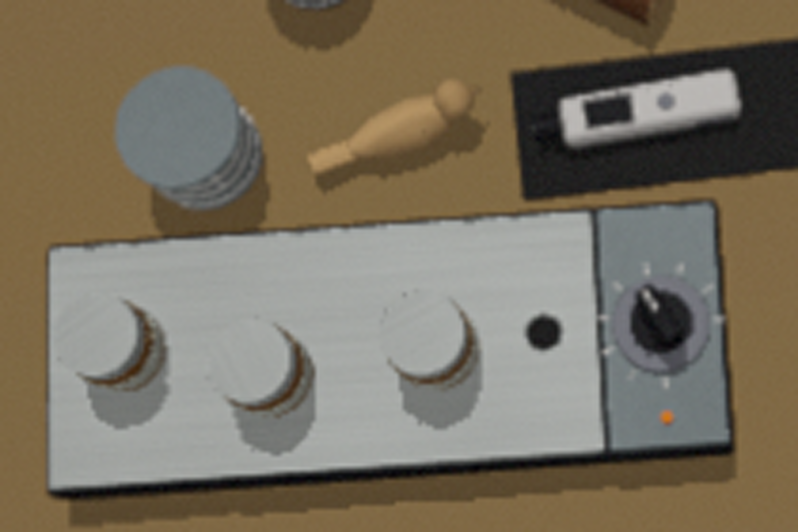

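View pics/top_b.png

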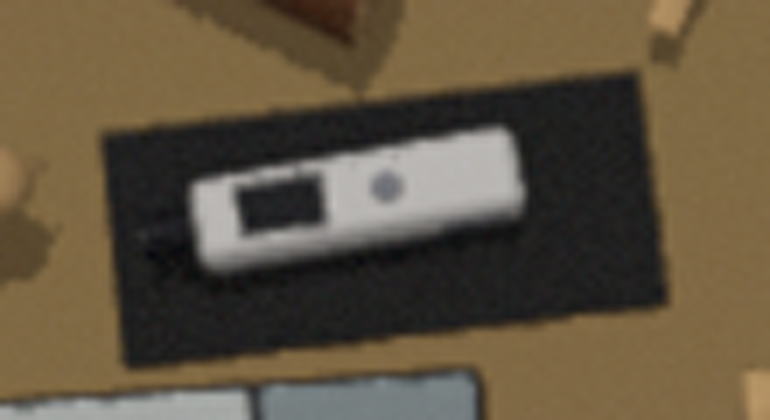

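The close crop confirms the mat thermometer: nose to the left (+y), display up, body from about (200,226) to (518,172) in the crop. Jar lids in crop A are near (424,335), (256,362) and (102,336), the dot at (543,332), and the dial's pointer end at (648,297). Next I compute positions and check the fit with an overlay.

```bash
cat > m.py <<'E'
from h import *
import pickle
im=pickle.load(open("top0.pkl","rb"))
A=lambda u,v:(60+u/3.8-.37,120+v/3.8-.37)
B=lambda u,v:(180+u/7-.43,120+v/7-.43)
f=lambda p,z:ray(im,p,z)
c=[f(A(*p),.05) for p in((48,247),(715,203),(732,447),(50,490))]
print("warm sides",[np.linalg.norm(c[i]-c[(i+1)%4]).round(4) for i in range(4)])
yd=(c[0]-c[1])+(c[3]-c[2]); xd=(c[0]-c[3])+(c[1]-c[2])
print("yaw from y",np.arctan2(-yd[0],yd[1]),"from x",np.arctan2(xd[1],xd[0]))
yaw=np.arctan2(-yd[0],yd[1]); Rw=R.from_euler("z",yaw)
w=np.mean(c,0)-Rw.apply([0,.015,0]); w[2]=0
print("warmer",w,"dot pred",w+Rw.apply([0,-.098,.05]),"dot meas",f(A(543,332),.05))
print("dial",f(A(662,325),.07))
for n,p in zip("abc",((424,335),(256,362),(102,336))): q=f(A(*p),.112); print(n,q,Rw.inv().apply(q-w))
m=[f(B(*p),.004) for p in((103,132),(638,73),(667,303),(127,366))]
print("mat",np.mean(m,0),[np.linalg.norm(m[i]-m[(i+1)%4]).round(4) for i in range(4)])
md=(m[0]-m[1])+(m[3]-m[2]); print("mat yaw",np.arctan2(-md[0],md[1]))
r,l,n=f(B(520,178),.018),f(B(200,226),.018),f(B(140,240),.016)
print("th",r,l,n,np.linalg.norm(l-r),np.linalg.norm(n-r),"fwd yaw",np.arctan2(*(l-r)[[1,0]]),np.arctan2(*(n-r)[[1,0]]))
T=lambda u,v:(u/1.5-.17,v/1.5-.17)
b=[f(T(*p),.018) for p in((430,260),(591,254),(600,348),(435,357))]
print("board",np.mean(b,0),[np.linalg.norm(b[i]-b[(i+1)%4]).round(4) for i in range(4)])
bd=(b[0]-b[1])+(b[3]-b[2]); print("board yaw",np.arctan2(-bd[0],bd[1]))
E
python3 m.py
python3 - <<'E'
from h import *
import pickle
im=pickle.load(open("top0.pkl","rb")); save(im,"dial",(212,178,257,232),11)
E
```

```text
warm sides [np.float64(0.4734), np.float64(0.1729), np.float64(0.4712), np.float64(0.1724)]
yaw from y -0.023724893801082187 from x -0.012175202531518908
warmer [0.53415044 0.24605074 0.        ] dot pred [0.53182561 0.14807832 0.05      ] dot meas [0.53404832 0.15040176 0.05      ]
dial [0.52783375 0.06693361 0.07      ]
a [0.52736872 0.22326049 0.112     ] [-0.00623916 -0.02294472  0.112     ]
b [0.51916978 0.33559308 0.112     ] [-0.01710063  0.08916176  0.112     ]
c [0.54583124 0.43820746 0.112     ] [0.00711904 0.19237974 0.112     ]
mat [0.69483142 0.05495329 0.004     ] [np.float64(0.2172), np.float64(0.0969), np.float64(0.2161), np.float64(0.0981)]
mat yaw 0.026831551722756947
th [ 7.01953421e-01 -4.75302858e-04  1.80000000e-02] [0.69370222 0.1275614  0.018     ] [0.69072364 0.15184658 0.016     ] 0.1283022982955801 0.15274836975038195 fwd yaw 1.6351513856941147 1.6443872021177097
board [ 0.51810577 -0.2260274   0.018     ] [np.float64(0.2967), np.float64(0.1738), np.float64(0.2964), np.float64(0.178)]
board yaw -0.043980201415180886
```

View pics/dial.png

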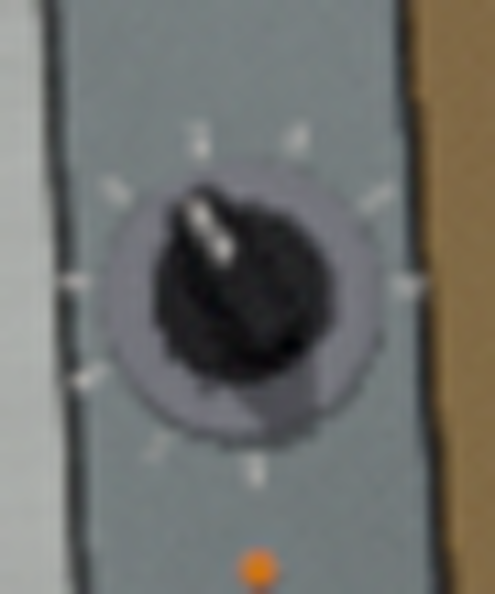

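The fitted sizes agree with those given to within about 2% (plate 473x173 mm, mat 217x97 mm, board 297x176 mm). The predicted and measured dot positions differ by 3 mm. The dial ticks span 270°, and the pointer at upper left, about 30° anticlockwise of +x, puts the dial near 2.7 rad. Next is a planner that prints rows for the moves.

```bash
cat > plan.py <<'E'
from h import *
from rig import status
def tool(xdir,zdir):
    z=np.array(zdir,float); z/=np.linalg.norm(z); x=np.array(xdir,float); x-=z*(x@z); x/=np.linalg.norm(x)
    return R.from_matrix(np.column_stack([x,np.cross(z,x),z]))
def down(yaw): return tool([np.cos(yaw),np.sin(yaw),0],[0,0,-1])
def plan(wps,hand,p=None,q=None):
    """wps: list of (pos,Rot,maxstep m,maxrot deg); prints rows, 8 to a call"""
    if p is None: s=status.get_state(); p=np.array(s["position"]); q=Rq(s["ee_rot"])
    X=[];W=[]
    for w in wps:
        t,r=np.array(w[0],float),w[1]; ms=w[2] if len(w)>2 else .058; mr=w[3] if len(w)>3 else 10
        rv=(q.inv()*r).as_rotvec(); n=max(1,int(np.ceil(max(np.linalg.norm(t-p)/ms,np.degrees(np.linalg.norm(rv))/mr)-.02)))
        p0,q0=p,q
        for i in range(1,n+1):
            pn=p0+(t-p0)*i/n; qn=q0*R.from_rotvec(rv*i/n)
            x=np.round(q.inv().apply(pn-p)/.3,3); k=np.round((q.inv()*qn).as_rotvec()/np.radians(60),3)
            X.append(x.tolist());W.append(k.tolist()); p=p+q.apply(x*.3); q=q*R.from_rotvec(k*np.radians(60))
    for i in range(0,len(X),8): print('xyz',X[i:i+8],'\nrot',W[i:i+8],'\nhand',[hand]*len(X[i:i+8]))
    return p,q
def st():
    s=status.get_state(); q=Rq(s["ee_rot"]).as_matrix()
    print("t",round(s["clock"],2),"q",np.round(s["qpos"],3),"p",np.round(s["position"],4),"tx",q[:,0].round(3),"tz",q[:,2].round(3),"w",round(s["width"],4),"F",np.round(s["contact_force"],1),"g",round(s["gripper_force"],1))
E
python3 - <<'E'
from plan import *
plan([([.6975,.065,.12],down(1.64))],0.2)
E
```

```text
xyz [[-0.169, -0.085, 0.028], [-0.176, -0.069, 0.029], [-0.181, -0.052, 0.028], [-0.186, -0.034, 0.029], [-0.188, -0.016, 0.028], [-0.189, 0.002, 0.029], [-0.188, 0.019, 0.028], [-0.185, 0.038, 0.028]] 
rot [[-0.0, 0.0, 0.091], [-0.0, 0.0, 0.091], [-0.0, 0.0, 0.092], [-0.0, 0.0, 0.091], [-0.001, 0.0, 0.091], [0.0, 0.0, 0.091], [0.0, 0.0, 0.092], [0.0, 0.0, 0.091]] 
hand [0.2, 0.2, 0.2, 0.2, 0.2, 0.2, 0.2, 0.2]
xyz [[-0.181, 0.055, 0.029], [-0.174, 0.072, 0.028], [-0.167, 0.089, 0.029], [-0.158, 0.104, 0.028], [-0.147, 0.118, 0.028]] 
rot [[0.0, 0.0, 0.091], [0.0, 0.001, 0.091], [-0.0, -0.0, 0.091], [-0.0, -0.0, 0.092], [-0.0, -0.0, 0.091]] 
hand [0.2, 0.2, 0.2, 0.2, 0.2]
```

apply_moves(xyz=[[-0.169, -0.085, 0.02], [-0.176, -0.069, 0.02], [-0.181, -0.052, 0.02], [-0.186, -0.034, 0.02], [-0.188, -0.016, 0.02], [-0.189, 0.002, 0.02], [-0.188, 0.019, 0.02], [-0.185, 0.038, 0.02]], rot=[[0, 0, 0.091], [0, 0, 0.091], [0, 0, 0.092], [0, 0, 0.091], [0, 0, 0.091], [0, 0, 0.091], [0, 0, 0.092], [0, 0, 0.091]], hand=[0.2, 0.2, 0.2, 0.2, 0.2, 0.2, 0.2, 0.2], force=40)

```text
clock: 1.1
position: [0.4871, 0.2526, 0.1828]
ee_rot: [-0.0, 0.491, 0.871, -0.0]
contact_force: [0.5, 0.7, -0.3]
width: 0.0511
gripper_force: 0.0
```

apply_moves(xyz=[[-0.181, 0.055, 0.04], [-0.174, 0.072, 0.04], [-0.167, 0.089, 0.04], [-0.158, 0.104, 0.04], [-0.147, 0.118, 0.04], [0, 0, 0]], rot=[[0, 0, 0.091], [0, 0, 0.091], [0, 0, 0.091], [0, 0, 0.092], [0, 0, 0.091], [0, 0, 0]], hand=[0.2, 0.2, 0.2, 0.2, 0.2, 0.2])

```text
clock: 1.85
position: [0.6996, 0.0619, 0.1205]
ee_rot: [-0.0, 0.684, 0.73, -0.001]
contact_force: [0.3, -0.0, -0.9]
width: 0.0511
gripper_force: 0.0
```

Run:
```python
from plan import *
from rig import get_image
im=get_image("scene"); save(im,"s1",(240,170,420,290),4); st()
plan([([.6975,.065,.03],down(1.64)),([.6975,.065,.007],down(1.64),.012)],0.2)
```

```text
t 1.9 q [-0.008  0.532  1.368  0.     1.244 -0.075] p [0.6979 0.0639 0.1213] tx [-0.067  0.998  0.   ] tz [-0.003  0.    -1.   ] w 0.0514 F [-1.2  0.3 -0.9] g 0.0
xyz [[0.002, -0.0, 0.152], [0.002, -0.0, 0.152], [-0.0, -0.0, 0.038], [-0.0, -0.0, 0.039]] 
rot [[-0.001, -0.0, -0.001], [-0.002, -0.0, -0.001], [0.0, -0.0, -0.0], [0.0, -0.0, -0.0]] 
hand [0.2, 0.2, 0.2, 0.2]
```

View pics/s1.png

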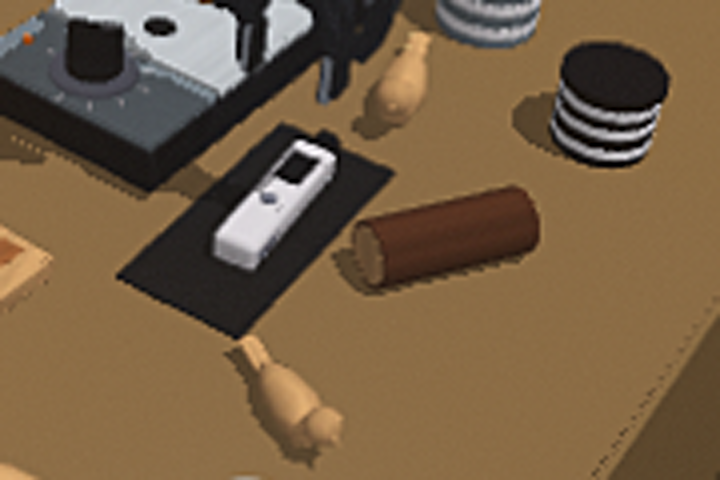

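The thermometer is still on its mat at about crop px (275,200), and the fingers are above and behind it in this view. I'll cross-check both by projection.

Run:
```python
from plan import *
from rig import get_image
import pickle
im=pickle.load(open("scene0.pkl","rb"))
g=lambda P:((proj(im,P)-[240,170])*4).round(0)
print("tcp",g([.698,.064,.121]),"th nose/tail/center top",g([[.691,.1518,.016],[.702,-.0005,.028],[.6975,.065,.028]]))
```

```text
tcp [[289.  83.]] th nose/tail/center top [[331. 140.]
 [229. 239.]
 [276. 189.]]
```

apply_moves(xyz=[[0.002, 0, 0.152], [0.002, 0, 0.152], [0, 0, 0.038], [0, 0, 0.039], [0, 0, 0]], rot=[[-0.001, 0, -0.001], [-0.002, 0, -0.001], [0, 0, 0], [0, 0, 0], [0, 0, 0]], hand=[0.2, 0.2, 0.2, 0.2, 0.2])

```text
clock: 2.52
position: [0.698, 0.0672, 0.0097]
ee_rot: [0.001, 0.681, 0.732, 0.002]
contact_force: [-0.0, 0.2, 1.0]
width: 0.0513
gripper_force: 0.0
```

apply_moves(xyz=[[0, 0, 0], [0, 0, 0], [0, 0, 0], [0, 0, 0], [0, 0, 0], [0, 0, -0.1], [0, 0, -0.15], [0, 0, 0]], rot=[[0, 0, 0], [0, 0, 0], [0, 0, 0], [0, 0, 0], [0, 0, 0], [0, 0, 0], [0, 0, 0], [0, 0, 0]], hand=[-1, -1, -1, -1, -1, -1, -1, -1], force=50)

```text
clock: 3.52
position: [0.7004, 0.0667, 0.0885]
ee_rot: [0.004, 0.682, 0.732, 0.004]
contact_force: [0.5, -0.5, -0.6]
width: 0.0331
gripper_force: 50.2
```

Run:
```python
from plan import *
from rig import get_image
st(); im=get_image("scene"); save(im,"s2",(230,130,410,265),4)
```

```text
t 3.52 q [-0.004  0.554  1.416  0.     1.16  -0.075] p [0.7004 0.0667 0.0885] tx [-0.071  0.997 -0.001] tz [ 0.012  0.    -1.   ] w 0.0331 F [ 0.5 -0.5 -0.6] g 50.2
```

View pics/s2.png

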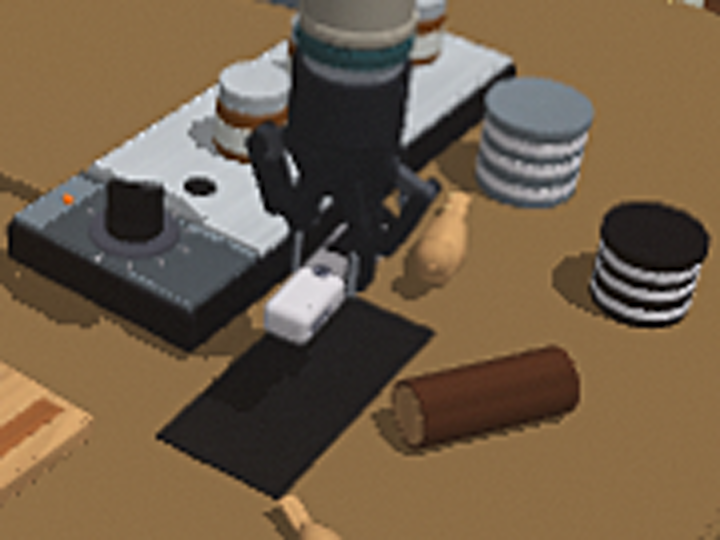

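Thermometer is held: width 33 mm, grip 50 N. Now I compute the measuring pose.

```bash
cat > dot.py <<'E'
from plan import *
dot=np.array([.533,.149,.05]); az=.2; p=np.radians(40); r=np.array([np.cos(az),np.sin(az),0]); up=np.array([0,0,1])
f=-r*np.cos(p)-up*np.sin(p); z=r*np.sin(p)-up*np.cos(p); Rt=tool(f,z)
L=np.array([.084,0,-.008]); lens=dot-.11*f; tcp=lens-Rt.apply(L)
if __name__=="__main__":
    print("tcp",tcp,"lens",lens)
    s=status.get_state(); pos=s["position"]
    P=tcp+[.03,0,.12]
    plan([(P,Rt,.058,9),(tcp,Rt,.05)],-1)
E
python3 dot.py
```

```text
tcp [0.68369006 0.17954639 0.16857244] lens [0.6155852  0.16574085 0.12070664]
xyz [[0.031, 0.007, -0.056], [0.027, 0.013, -0.057], [0.022, 0.02, -0.057], [0.017, 0.025, -0.057], [0.011, 0.03, -0.057], [0.004, 0.034, -0.055], [-0.002, 0.036, -0.053], [-0.011, 0.038, -0.051]] 
rot [[-0.047, -0.041, -0.129], [-0.046, -0.041, -0.129], [-0.047, -0.04, -0.13], [-0.046, -0.041, -0.129], [-0.047, -0.041, -0.129], [-0.047, -0.041, -0.129], [-0.046, -0.041, -0.13], [-0.047, -0.041, -0.129]] 
hand [-1, -1, -1, -1, -1, -1, -1, -1]
xyz [[-0.017, 0.038, -0.049], [-0.025, 0.038, -0.046], [-0.032, 0.037, -0.043], [-0.038, 0.033, -0.04], [0.111, 0.007, 0.081], [0.111, 0.007, 0.081], [0.111, 0.006, 0.082]] 
rot [[-0.047, -0.04, -0.129], [-0.046, -0.041, -0.129], [-0.047, -0.041, -0.13], [-0.046, -0.041, -0.129], [-0.0, 0.0, 0.0], [-0.0, 0.0, 0.0], [-0.0, 0.0, 0.0]] 
hand [-1, -1, -1, -1, -1, -1, -1]
```

apply_moves(xyz=[[0.031, 0.007, -0.056], [0.027, 0.013, -0.057], [0.022, 0.02, -0.057], [0.017, 0.025, -0.057], [0.011, 0.03, -0.057], [0.004, 0.034, -0.055], [-0.002, 0.036, -0.053], [-0.011, 0.038, -0.051]], rot=[[-0.047, -0.041, -0.129], [-0.046, -0.041, -0.129], [-0.047, -0.04, -0.13], [-0.046, -0.041, -0.129], [-0.047, -0.041, -0.129], [-0.047, -0.041, -0.129], [-0.046, -0.041, -0.13], [-0.047, -0.041, -0.129]], hand=[-1, -1, -1, -1, -1, -1, -1, -1])

```text
clock: 4.58
position: [0.7066, 0.1423, 0.2168]
ee_rot: [0.243, 0.187, 0.951, 0.024]
contact_force: [0.1, -0.1, -0.1]
width: 0.033
gripper_force: 50.1
```

apply_moves(xyz=[[-0.017, 0.038, -0.049], [-0.025, 0.038, -0.046], [-0.032, 0.037, -0.043], [-0.038, 0.033, -0.04], [0, 0, 0]], rot=[[-0.047, -0.04, -0.129], [-0.046, -0.041, -0.129], [-0.047, -0.041, -0.13], [-0.046, -0.041, -0.129], [0, 0, 0]], hand=[-1, -1, -1, -1, -1])

```text
clock: 5.2
position: [0.7124, 0.179, 0.2853]
ee_rot: [0.337, -0.092, 0.936, 0.034]
contact_force: [0.8, 0.3, -0.4]
width: 0.0327
gripper_force: 50.2
```

Run:
```python
from dot import *
st(); plan([(tcp,Rt,.05)],-1)
```

```text
t 5.2 q [ 0.129  0.186  1.704  0.085  0.562 -1.694] p [0.7124 0.179  0.2853] tx [-0.755 -0.15  -0.638] tz [ 0.626  0.127 -0.77 ] w 0.0327 F [ 0.8  0.3 -0.4] g 50.2
xyz [[0.107, 0.007, 0.08], [0.107, 0.006, 0.08], [0.107, 0.007, 0.079]] 
rot [[-0.0, -0.002, -0.001], [-0.0, -0.002, -0.001], [-0.0, -0.002, -0.001]] 
hand [-1, -1, -1]
```

apply_moves(xyz=[[0.107, 0.007, 0.08], [0.107, 0.006, 0.08], [0.107, 0.007, 0.079], [0, 0, 0], [0, 0, 0]], rot=[[0, -0.002, -0.001], [0, -0.002, -0.001], [0, -0.002, -0.001], [0, 0, 0], [0, 0, 0]], hand=[-1, -1, -1, -1, -1])

```text
clock: 5.82
position: [0.6864, 0.18, 0.171]
ee_rot: [0.343, -0.095, 0.934, 0.034]
contact_force: [0.2, 0.1, 0.5]
width: 0.0328
gripper_force: 50.1
```

Run:
```python
from dot import *
from rig import get_image
st(); s=status.get_state(); q=Rq(s["ee_rot"]); l=s["position"]+q.apply(L)
print("dot in lens (tool axes)",q.inv().apply(dot-l))
im=get_image("scene"); 
print("lens px",(proj(im,l)-[230,130])*4); save(im,"s3",(230,130,410,265),4)
```

```text
t 5.83 q [ 0.138  0.263  1.934  0.166  0.246 -1.781] p [0.6864 0.18   0.171 ] tx [-0.747 -0.153 -0.647] tz [ 0.634  0.128 -0.763] w 0.0328 F [0.2 0.1 0.5] g 50.1
dot in lens (tool axes) [ 0.11364345  0.00048675 -0.00090037]
lens px [[312.22784174 137.44146245]]
```

View pics/s3.png

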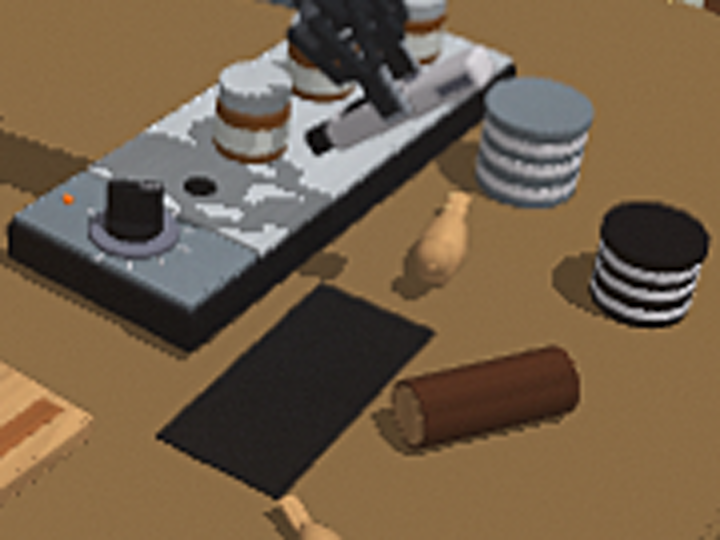

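The lens appears at about (315,142) in the crop, against a predicted (312,137), and it aims at the dot at (200,186). I'll hold it for 2.4 s.

apply_moves(xyz=[[0, 0, 0], [0, 0, 0], [0, 0, 0], [0, 0, 0], [0, 0, 0], [0, 0, 0], [0, 0, 0], [0, 0, 0]], rot=[[0, 0, 0], [0, 0, 0], [0, 0, 0], [0, 0, 0], [0, 0, 0], [0, 0, 0], [0, 0, 0], [0, 0, 0]], hand=[-1, -1, -1, -1, -1, -1, -1, -1])

```text
clock: 6.88
position: [0.6849, 0.1798, 0.1698]
ee_rot: [0.342, -0.095, 0.934, 0.034]
contact_force: [-0.0, 0.3, -1.5]
width: 0.0325
gripper_force: 50.1
```

apply_moves(xyz=[[0, 0, 0], [0, 0, 0], [0, 0, 0], [0, 0, 0], [0, 0, 0], [0, 0, 0], [0, 0, 0], [0, 0, 0]], rot=[[0, 0, 0], [0, 0, 0], [0, 0, 0], [0, 0, 0], [0, 0, 0], [0, 0, 0], [0, 0, 0], [0, 0, 0]], hand=[-1, -1, -1, -1, -1, -1, -1, -1])

```text
clock: 7.88
position: [0.6849, 0.1798, 0.1698]
ee_rot: [0.342, -0.095, 0.934, 0.034]
contact_force: [-0.7, -0.2, 0.1]
width: 0.033
gripper_force: 50.1
```

apply_moves(xyz=[[0, 0, 0], [0, 0, 0], [0, 0, 0], [0, 0, 0], [-0.11, 0, -0.08], [-0.11, 0, -0.08], [-0.11, 0, -0.08], [0, 0, 0]], rot=[[0, 0, 0], [0, 0, 0], [0, 0, 0], [0, 0, 0], [0, 0, 0], [0, 0, 0], [0, 0, 0], [0, 0, 0]], hand=[-1, -1, -1, -1, -1, -1, -1, -1])

```text
clock: 8.88
position: [0.7165, 0.1863, 0.295]
ee_rot: [0.347, -0.095, 0.933, 0.034]
contact_force: [-0.7, -0.1, -0.3]
width: 0.0326
gripper_force: 50.2
```

Run:
```python
from dot import *
st(); plan([([.6975,.067,.12],down(1.64),.058,9.5)],-1)
```

```text
t 8.88 q [ 0.142  0.184  1.694  0.072  0.554 -1.679] p [0.7165 0.1863 0.295 ] tx [-0.742 -0.154 -0.653] tz [ 0.64   0.13  -0.757] w 0.0326 F [-0.7 -0.1 -0.3] g 50.2
xyz [[0.044, -0.034, 0.032], [0.038, -0.039, 0.036], [0.03, -0.041, 0.039], [0.021, -0.043, 0.043], [0.013, -0.043, 0.046], [0.005, -0.041, 0.049], [-0.004, -0.039, 0.052], [-0.012, -0.035, 0.053]] 
rot [[0.052, 0.046, 0.141], [0.052, 0.046, 0.141], [0.053, 0.046, 0.141], [0.052, 0.046, 0.141], [0.052, 0.046, 0.141], [0.052, 0.046, 0.141], [0.053, 0.046, 0.141], [0.052, 0.046, 0.141]] 
hand [-1, -1, -1, -1, -1, -1, -1, -1]
xyz [[-0.019, -0.03, 0.053], [-0.026, -0.023, 0.055], [-0.031, -0.016, 0.054]] 
rot [[0.052, 0.046, 0.141], [0.052, 0.046, 0.141], [0.053, 0.046, 0.141]] 
hand [-1, -1, -1]
```

apply_moves(xyz=[[0.044, -0.034, 0.032], [0.038, -0.039, 0.036], [0.03, -0.041, 0.039], [0.021, -0.043, 0.043], [0.013, -0.043, 0.046], [0.005, -0.041, 0.049], [-0.004, -0.039, 0.052], [-0.012, -0.035, 0.053]], rot=[[0.052, 0.046, 0.141], [0.052, 0.046, 0.141], [0.053, 0.046, 0.141], [0.052, 0.046, 0.141], [0.052, 0.046, 0.141], [0.052, 0.046, 0.141], [0.053, 0.046, 0.141], [0.052, 0.046, 0.141]], hand=[-1, -1, -1, -1, -1, -1, -1, -1])

```text
clock: 9.88
position: [0.6971, 0.0989, 0.1592]
ee_rot: [0.101, 0.503, 0.858, 0.006]
contact_force: [-0.7, 0.8, -0.7]
width: 0.0329
gripper_force: 50.2
```

apply_moves(xyz=[[-0.019, -0.03, 0.053], [-0.026, -0.023, 0.055], [-0.031, -0.016, 0.054], [0, 0, 0], [0, 0, 0]], rot=[[0.052, 0.046, 0.141], [0.052, 0.046, 0.141], [0.053, 0.046, 0.141], [0, 0, 0], [0, 0, 0]], hand=[-1, -1, -1, -1, -1])

```text
clock: 10.5
position: [0.6921, 0.0668, 0.1135]
ee_rot: [-0.004, 0.681, 0.732, -0.004]
contact_force: [-0.2, 0.8, -1.3]
width: 0.0329
gripper_force: 50.1
```

Run:
```python
from dot import *
st(); plan([([.6975,.067,.03],down(1.64),.05,9.5),([.6975,.067,.009],down(1.64),.008)],-1)
```

```text
t 10.5 q [-0.003  0.535  1.384 -0.002  1.234 -0.074] p [0.6921 0.0668 0.1135] tx [-0.072  0.997 -0.001] tz [-0.012 -0.001 -1.   ] w 0.0329 F [-0.2  0.8 -1.3] g 50.1
xyz [[-0.0, 0.011, 0.139], [-0.0, 0.009, 0.139], [-0.0, 0.0, 0.023], [-0.0, 0.0, 0.024], [-0.0, 0.0, 0.023]] 
rot [[-0.006, 0.0, 0.001], [-0.005, 0.001, 0.001], [-0.0, -0.0, 0.0], [-0.0, -0.0, 0.0], [-0.0, -0.0, 0.0]] 
hand [-1, -1, -1, -1, -1]
```

apply_moves(xyz=[[0, 0.008, 0.13], [0, 0.006, 0.13], [0, 0, 0.03], [0, 0, 0.02], [0, 0, 0.02], [0, 0, 0], [0, 0, 0], [0, 0, 0]], rot=[[-0.003, 0, 0], [-0.003, 0, 0], [0, 0, 0], [0, 0, 0], [0, 0, 0], [0, 0, 0], [0, 0, 0], [0, 0, 0]], hand=[-1, -1, -1, -1, -1, -1, -1, -1])

```text
clock: 11.5
position: [0.6964, 0.0664, 0.0156]
ee_rot: [-0.001, 0.682, 0.731, -0.002]
contact_force: [-0.5, -0.2, -1.1]
width: 0.0326
gripper_force: 50.1
```

Run:
```python
from dot import *
st()
```

```text
t 11.5 q [-4.000e-03  6.230e-01  1.488e+00 -1.000e-03  1.035e+00 -7.300e-02] p [0.6964 0.0664 0.0156] tx [-0.07   0.998 -0.001] tz [-0.004 -0.001 -1.   ] w 0.0326 F [-0.5 -0.2 -1.1] g 50.1
```

apply_moves(xyz=[[0, 0, 0.008], [0, 0, 0.008], [0, 0, 0.004], [0, 0, 0], [0, 0, 0]], rot=[[0, 0, 0], [0, 0, 0], [0, 0, 0], [0, 0, 0], [0, 0, 0]], hand=[-1, -1, -1, -1, -1])

```text
clock: 12.12
position: [0.6961, 0.0664, 0.0111]
ee_rot: [-0.001, 0.682, 0.731, -0.002]
contact_force: [-3.3, -0.3, 8.8]
width: 0.0328
gripper_force: 51.2
```

Contact with the mat shows as 8.8 N upward. I release, then rise with the hand partly open.

apply_moves(xyz=[[0, 0, 0], [0, 0, 0], [0, 0, 0], [0, 0, 0], [0, 0, -0.06], [0, 0, -0.15], [0, 0, -0.15], [0, 0, -0.15]], rot=[[0, 0, 0], [0, 0, 0], [0, 0, 0], [0, 0, 0], [0, 0, 0], [0, 0, 0], [0, 0, 0], [0, 0, 0]], hand=[0.1, 0.1, 0.1, 0.1, 0.1, 0.1, 0.1, 0.1])

```text
clock: 13.12
position: [0.6969, 0.0666, 0.165]
ee_rot: [-0.001, 0.682, 0.731, -0.001]
contact_force: [0.9, -0.1, -0.6]
width: 0.0469
gripper_force: 0.0
```

Run:
```python
from plan import *
from rig import get_image
import pickle
st(); im=get_image("top"); pickle.dump(im,open("t2.pkl","wb")); save(im,"t2",(50,100,410,260),2.2)
i=pickle.load(open("scene0.pkl","rb")); a=get_image("scene"); save(a,"s4",(230,160,350,250),6.5)
```

```text
t 13.12 q [-3.000e-03  5.030e-01  1.309e+00 -1.000e-03  1.333e+00 -7.300e-02] p [0.6969 0.0666 0.165 ] tx [-0.07   0.998 -0.001] tz [-0.003 -0.001 -1.   ] w 0.0469 F [ 0.9 -0.1 -0.6] g 0.0
```

View pics/s4.png

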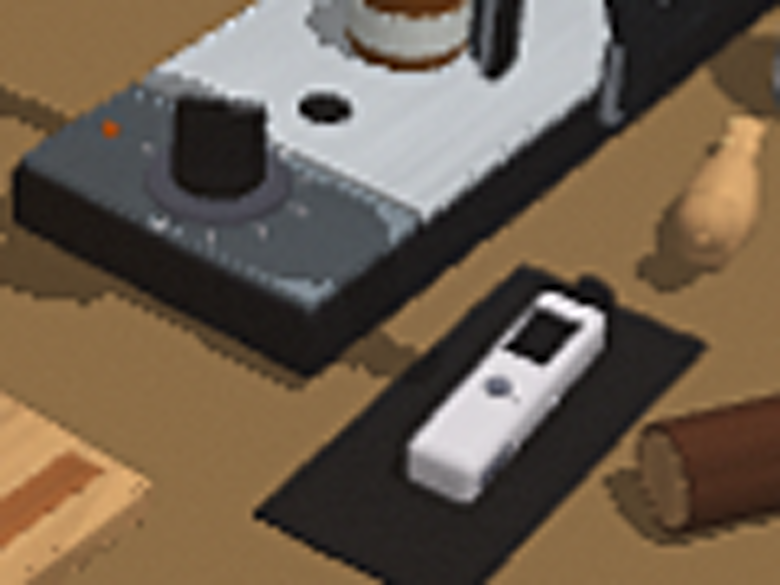

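The thermometer lies flat on its mat, display up, at about (515,390) in the crop. Now the dial bar's angle.

Run:
```python
from plan import *
import pickle
im=pickle.load(open("top0.pkl","rb"))
D=lambda u,v:(212+u/11-.45,178+v/11-.45)
c=ray(im,D(243,305),.058); a=ray(im,D(195,203),.094); b=ray(im,D(228,260),.094)
print("axis",c,"line",a,b,"angles",np.arctan2(*(a-b)[[1,0]]),np.arctan2(*(a-c)[[1,0]]),np.linalg.norm((a-c)[:2]))
# ticks at z .05
for t in((82,380),(70,280),(115,190),(200,140),(297,137),(378,195),(412,285),(255,470),(155,445)):
    p=ray(im,D(*t),.05)-c; print(np.degrees(np.arctan2(p[1],p[0])).round(0),end=" ")
th=np.arctan2(*(a-c)[[1,0]])
plan([([.529,.067,.18],down(.5))],.1)
```

```text
axis [0.52980227 0.06785448 0.058     ] line [0.5481392  0.07592112 0.094     ] [0.53398224 0.0693404  0.094     ] angles 0.4351258702006716 0.4144331963413854 0.02003281383361852
108.0 75.0 42.0 10.0 -21.0 -53.0 -86.0 179.0 142.0 xyz [[0.006, -0.081, -0.005], [-0.008, -0.082, -0.006], [-0.02, -0.079, -0.005], [-0.033, -0.074, -0.005], [-0.045, -0.069, -0.005], [-0.055, -0.06, -0.004], [-0.065, -0.05, -0.005]] 
rot [[0.001, -0.0, 0.156], [0.001, -0.001, 0.155], [0.002, -0.001, 0.156], [0.001, -0.0, 0.155], [0.001, -0.001, 0.156], [0.002, -0.0, 0.156], [0.001, -0.0, 0.155]] 
hand [0.1, 0.1, 0.1, 0.1, 0.1, 0.1, 0.1]
```

apply_moves(xyz=[[0.006, -0.081, -0.005], [-0.008, -0.082, -0.006], [-0.02, -0.079, -0.005], [-0.033, -0.074, -0.005], [-0.045, -0.069, -0.005], [-0.055, -0.06, -0.004], [-0.065, -0.05, -0.005], [0, 0, 0]], rot=[[0, 0, 0.159], [0, 0, 0.159], [0, 0, 0.159], [0, 0, 0.159], [0, 0, 0.159], [0, 0, 0.159], [0, 0, 0.159], [0, 0, 0.05]], hand=[0, 0, 0, 0, 0, 0, 0, 0])

```text
clock: 14.22
position: [0.523, 0.0688, 0.174]
ee_rot: [-0.0, 0.978, 0.209, -0.003]
contact_force: [0.5, -0.1, 0.0]
width: 0.0424
gripper_force: 0.0
```

Run:
```python
from plan import *
st()
plan([([.5298,.0678,.1],down(.425),.05),([.5298,.0678,.07],down(.425),.015)],0)
```

```text
t 14.22 q [-0.000e+00  2.480e-01  1.694e+00 -1.000e-03  1.206e+00  1.150e+00] p [0.523  0.0688 0.174 ] tx [ 0.913  0.408 -0.006] tz [-0.006 -0.001 -1.   ] w 0.0424 F [ 0.5 -0.1  0. ] g 0.0
xyz [[0.01, 0.006, 0.123], [0.01, 0.007, 0.124], [0.0, -0.0, 0.05], [0.0, -0.0, 0.05]] 
rot [[-0.001, 0.003, -0.002], [-0.0, 0.002, -0.002], [-0.0, 0.0, -0.0], [-0.0, 0.0, -0.0]] 
hand [0, 0, 0, 0]
```

apply_moves(xyz=[[0.005, 0.003, 0.12], [0, 0, 0.12], [0, 0, 0], [0, 0, 0]], rot=[[0, 0, 0], [0, 0, 0], [0, 0, 0], [0, 0, 0]], hand=[0, 0, 0, 0])

```text
clock: 14.72
position: [0.5275, 0.0684, 0.1025]
ee_rot: [0.0, 0.978, 0.21, -0.002]
contact_force: [-0.4, 0.1, 0.6]
width: 0.0424
gripper_force: 0.0
```

Run:
```python
from plan import *
st()
plan([([.5298,.0678,.07],down(.425),.015)],0)
```

```text
t 14.72 q [-1.000e-03  3.190e-01  1.789e+00 -1.000e-03  1.036e+00  1.148e+00] p [0.5275 0.0684 0.1025] tx [ 0.912  0.41  -0.003] tz [-0.003 -0.001 -1.   ] w 0.0424 F [-0.4  0.1  0.6] g 0.0
xyz [[0.002, 0.002, 0.036], [0.002, 0.001, 0.036], [0.002, 0.002, 0.036]] 
rot [[-0.0, 0.001, -0.001], [-0.0, 0.001, -0.0], [-0.0, 0.001, -0.001]] 
hand [0, 0, 0]
```

apply_moves(xyz=[[0.002, 0.002, 0.036], [0.002, 0.001, 0.036], [0.002, 0.002, 0.036], [0, 0, 0], [0, 0, 0], [0, 0, 0], [0, 0, 0], [0, 0, 0]], rot=[[0, 0, 0], [0, 0, 0], [0, 0, 0], [0, 0, 0], [0, 0, 0], [0, 0, 0], [0, 0, 0], [0, 0, 0]], hand=[0, 0, 0, -1, -1, -1, -1, -1], force=30)

```text
clock: 15.72
position: [0.5287, 0.0675, 0.0686]
ee_rot: [0.0, 0.978, 0.21, -0.003]
contact_force: [1.7, -1.7, -6.5]
width: 0.0133
gripper_force: 33.6
```

```bash
python3 -c "
from plan import *
st()"
```

```text
t 15.72 q [-0.003  0.36   1.828 -0.002  0.958  1.147] p [0.5287 0.0675 0.0686] tx [ 0.912  0.41  -0.005] tz [-0.005 -0.002 -1.   ] w 0.0133 F [ 1.7 -1.7 -6.5] g 33.6
```

Gripped at 13.3 mm, matching the 14 mm bar. Now turn anticlockwise.

apply_moves(xyz=[[0, 0, 0], [0, 0, 0], [0, 0, 0], [0, 0, 0], [0, 0, 0], [0, 0, 0], [0, 0, 0], [0, 0, 0]], rot=[[0, 0, -0.16], [0, 0, -0.16], [0, 0, -0.16], [0, 0, -0.16], [0, 0, -0.16], [0, 0, -0.16], [0, 0, -0.16], [0, 0, -0.16]], hand=[-1, -1, -1, -1, -1, -1, -1, -1])

```text
clock: 16.73
position: [0.5317, 0.066, 0.0687]
ee_rot: [0.002, 0.634, 0.774, -0.001]
contact_force: [7.7, -6.3, -12.6]
width: 0.0134
gripper_force: 32.8
```

apply_moves(xyz=[[0, 0, 0], [0, 0, 0], [0, 0, 0], [0, 0, 0], [0, 0, 0], [0, 0, 0], [0, 0, 0], [0, 0, 0]], rot=[[0, 0, -0.16], [0, 0, -0.16], [0, 0, -0.16], [0, 0, -0.16], [0, 0, -0.16], [0, 0, -0.16], [0, 0, -0.08], [0, 0, 0]], hand=[-1, -1, -1, -1, -1, -1, -1, -1])

```text
clock: 17.73
position: [0.5337, 0.0678, 0.0687]
ee_rot: [0.003, 0.144, 0.99, 0.0]
contact_force: [10.9, 0.1, -15.5]
width: 0.0134
gripper_force: 32.3
```

```bash
python3 -c "
from plan import *
st(); print(status.get_state()['moment'])"
```

```text
t 17.73 q [-3.000e-03  3.620e-01  1.825e+00 -1.000e-03  9.500e-01 -1.283e+00] p [0.5337 0.0678 0.0687] tx [-0.958  0.285 -0.005] tz [ 0.005 -0.001 -1.   ] w 0.0134 F [ 10.9   0.1 -15.5] g 32.3
[-0.13839348 -1.79067918  0.04311122]
```

apply_moves(xyz=[[0, 0, 0], [0, 0, 0], [0, 0, 0], [0, 0, 0], [0, 0, 0], [0, 0, 0]], rot=[[0, 0, -0.06], [0, 0, -0.06], [0, 0, -0.06], [0, 0, -0.06], [0, 0, -0.06], [0, 0, 0]], hand=[-1, -1, -1, -1, -1, -1])

```text
clock: 18.48
position: [0.5336, 0.0686, 0.0688]
ee_rot: [0.002, -0.01, 1.0, 0.001]
contact_force: [10.4, 1.4, -14.3]
width: 0.0135
gripper_force: 44.5
```

```bash
python3 -c "
from plan import *
st(); print(status.get_state()['moment'])"
```

```text
t 18.48 q [-0.003  0.362  1.825  0.002  0.951 -1.595] p [0.5336 0.0686 0.0688] tx [-1.    -0.021 -0.005] tz [ 0.005  0.001 -1.   ] w 0.0135 F [ 10.4   1.4 -14.3] g 44.5
[ 0.17498106 -1.5823004  -0.86421709]
```

The moment about z has jumped to -0.86 N m at yaw 181°, so the dial is against its end stop. A small extra press, then release and rise.

apply_moves(xyz=[[0, 0, 0], [0, 0, 0], [0, 0, 0], [0, 0, 0], [0, 0, -0.1], [0, 0, -0.15], [0, 0, -0.15], [0, 0, -0.15]], rot=[[0, 0, -0.03], [0, 0, 0], [0, 0, 0], [0, 0, 0], [0, 0, 0], [0, 0, 0], [0, 0, 0], [0, 0, 0]], hand=[-1, -1, 0.2, 0.2, 0.2, 0.2, 0.2, 0.2])

```text
clock: 19.48
position: [0.5288, 0.0681, 0.236]
ee_rot: [-0.002, -0.028, 1.0, -0.0]
contact_force: [0.5, -0.1, 0.1]
width: 0.0511
gripper_force: 0.0
```

Run:
```python
from plan import *
st()
az=.25; e=np.radians(50); r=np.array([np.cos(az),np.sin(az),0]); z=r*np.cos(e)-np.array([0,0,np.sin(e)])
for x in([0,0,1],[0,0,-1]): print(x,tool(x,z).as_matrix()[:,1])
# move aside to let camera see, towards robot side of jar a
plan([([.36,.15,.22],tool([0,0,-1],z))],.9)
```

```text
t 19.48 q [-2.000e-03  2.130e-01  1.581e+00 -1.000e-03  1.353e+00 -1.629e+00] p [0.5288 0.0681 0.236 ] tx [-0.998 -0.056  0.004] tz [-0.004 -0.001 -1.   ] w 0.0511 F [ 0.5 -0.1  0.1] g 0.0
[0, 0, 1] [ 2.47403959e-01 -9.68912422e-01  1.38777878e-17]
[0, 0, -1] [-2.47403959e-01  9.68912422e-01 -1.38777878e-17]
xyz [[0.109, 0.061, 0.011], [0.108, 0.065, -0.003], [0.103, 0.069, -0.017], [0.098, 0.073, -0.031], [0.09, 0.077, -0.042]] 
rot [[-0.013, -0.134, -0.035], [-0.013, -0.134, -0.036], [-0.013, -0.133, -0.035], [-0.013, -0.134, -0.036], [-0.013, -0.134, -0.035]] 
hand [0.9, 0.9, 0.9, 0.9, 0.9]
```

```bash
cat > kin.py <<'E'
import numpy as np
from scipy.optimize import least_squares
from scipy.spatial.transform import Rotation as R
D=np.array([[1.190006,.276552,1.506002,0,1.360702,-.121,.147527,.555271,.230516],
[-.008,.532,1.368,0,1.244,-.075,.6979,.0639,.1213],[-.004,.554,1.416,0,1.16,-.075,.7004,.0667,.0885],
[.129,.186,1.704,.085,.562,-1.694,.7124,.179,.2853],[.138,.263,1.934,.166,.246,-1.781,.6864,.18,.171],[-.003,.535,1.384,-.002,1.234,-.074,.6921,.0668,.1135],
[-.004,.623,1.488,-.001,1.035,-.073,.6964,.0664,.0156],[-.003,.503,1.309,-.001,1.333,-.073,.6969,.0666,.165],
[0,.248,1.694,-.001,1.206,1.15,.523,.0688,.174],[-.001,.319,1.789,-.001,1.036,1.148,.5275,.0684,.1025],[-.002,.213,1.581,-.001,1.353,-1.629,.5288,.0681,.236]])
def fk(q,k):
    h,L2,L3,b,Lt,d,x0=k
    Ry=lambda a:R.from_euler("y",a); Rz=lambda a:R.from_euler("z",a)
    B=Rz(q[0]); p=np.array([x0,d,h])+Ry(q[1]).apply([0,0,L2])+Ry(q[1]+q[2]).apply([b,0,L3])
    T=Ry(q[1]+q[2])*Rz(SG*q[3])*Ry(q[4])
    p=p+T.apply([0,0,Lt]); T=B*T*Rz(q[5]+np.pi/2)
    return B.apply(p),T
SG=1
def fit():
    f=lambda k:np.concatenate([fk(r[:6],k)[0]-r[6:] for r in D])
    return least_squares(f,[.2,.3,.3,0,.2,.07,0])
best=None
for SG in(1,-1):
    s=fit()
    if best is None or s.cost<best[0]: best=(s.cost,SG,s.x)
SG=best[1]; K=best[2]
LO=np.array([-2.89,-.75,.22,-1.18,.11,-2.7]);HI=np.array([2.89,2.08,2.7,4.32,2.71,2.7])
def ik(p,Rt,q0):
    f=lambda q:np.concatenate([(fk(q,K)[0]-p)*10,(fk(q,K)[1].inv()*Rt).as_rotvec()])
    s=least_squares(f,np.clip(q0,LO+1e-3,HI-1e-3),bounds=(LO,HI)); return s.x,np.linalg.norm(s.fun)
if __name__=="__main__":
    print(best); print(fk(D[4,:6],K)[0]-D[4,6:],fk(D[4,:6],K)[1].as_matrix()[:,[0,2]].T)
    print(fk(D[0,:6],K)[1].as_matrix().round(3))
E
python3 kin.py
cat > feas.py <<'E'
from kin import *
from plan import tool
def jt(az,e,s=-1):
    r=np.array([np.cos(az),np.sin(az),0]); z=r*np.cos(e)-np.array([0,0,np.sin(e)]); return tool([0,0,s],z) if abs(np.sin(e))<.99 else None
def tp(g,Rt): return np.array(g)+Rt.apply([0,0,.019])
if __name__=="__main__":
  q0=np.array([.0,.3,1.8,0,.5,-1.6])
  for nm,g in (("a",[.527,.223,.085]),("b",[.519,.336,.085]),("c",[.546,.438,.085]),("bd",[.52,-.3,.055]),("bd2",[.52,-.13,.055])):
    for e in(35,45,55):
        az=np.arctan2(g[1],g[0])-.05
        for s in(-1,1):
            Rt=jt(az,np.radians(e),s); best=min((ik(tp(g,Rt),Rt,np.array([az,.3,1.8,q4,.5,s*1.6])) for q4 in(0,3)),key=lambda t:t[1])
            print(nm,e,s,best[0].round(2),best[1].round(4))
  for e in(10,0,-10,-20):
    for s in(-1,1):
      Rt=jt(.1,np.radians(e),s);print("inv",e,s,*[v.round(3) for v in ik(np.array([.62,.06,.36]),Rt,np.array([.1,0,1.3,0,.5,s*1.6]))])
E
python3 feas.py
```

```text
(np.float64(5.921396496142442e-07), 1, array([ 1.36733678e-01,  6.29228877e-01,  4.21242114e-01,  6.00481759e-02,
        3.64261440e-01,  6.93625715e-02, -2.02023809e-05]))
[ 1.67882049e-05  1.58331209e-04 -1.51479063e-04] [[-0.74747071 -0.15333603 -0.64635563]
 [ 0.63343416  0.12859927 -0.76303564]]
[[-0.966  0.257 -0.001]
 [ 0.257  0.966 -0.002]
 [ 0.    -0.002 -1.   ]]
a 35 -1 [ 0.22  0.26  2.22  1.04  0.11 -2.7 ] 0.35
a 35 1 [ 0.21  0.43  2.53  2.97  0.78 -1.53] 0.0
a 45 -1 [ 0.22  0.26  2.22  1.03  0.11 -2.7 ] 0.1839
a 45 1 [ 0.22  0.31  2.38  2.88  0.35 -1.41] 0.0
a 55 -1 [ 0.22  0.27  2.23  1.02  0.11 -2.7 ] 0.0265
a 55 1 [0.22 0.27 2.23 1.08 0.11 0.38] 0.0264
b 35 -1 [ 0.41  0.31  2.14  1.05  0.11 -2.7 ] 0.3287
b 35 1 [ 0.41  0.45  2.42  2.99  0.68 -1.52] 0.0
b 45 -1 [ 0.41  0.32  2.15  1.04  0.11 -2.7 ] 0.1626
b 45 1 [ 0.42  0.35  2.29  2.88  0.29 -1.39] 0.0
b 55 -1 [ 0.43  0.32  2.14  0.6   0.11 -2.25] 0.0139
b 55 1 [0.43 0.32 2.14 0.6  0.11 0.89] 0.0139
c 35 -1 [ 0.53  0.4   2.01  1.06  0.11 -2.7 ] 0.2855
c 35 1 [ 0.54  0.49  2.23  3.01  0.54 -1.51] 0.0
c 45 -1 [ 0.53  0.
[... 577 characters left out ...]
98  1.04 -1.59] 0.0
bd2 45 -1 [-0.44  0.28  2.27  1.02  0.11 -2.7 ] 0.2516
bd2 45 1 [-0.44  0.38  2.5   2.93  0.53 -1.49] 0.0
bd2 55 -1 [-0.44  0.28  2.28  1.01  0.11 -2.7 ] 0.087
bd2 55 1 [-0.42  0.3   2.35  2.58  0.14 -1.12] 0.0
inv 10 -1 [-0.071 -0.105  2.105  1.078  0.11  -2.7  ] 0.314
inv 10 1 [-0.174  0.004  2.361  2.694  0.663 -1.258] 0.0
inv 0 -1 [-0.071 -0.108  2.104  1.093  0.11  -2.7  ] 0.484
inv 0 1 [-0.18   0.158  2.481  2.825  1.09  -1.42 ] 0.0
inv -10 -1 [-0.072 -0.111  2.104  1.108  0.11  -2.7  ] 0.655
inv -10 1 [-0.174  0.378  2.568  2.872  1.557 -1.518] 0.0
inv -20 -1 [-0.072 -0.114  2.104  1.124  0.11  -2.7  ] 0.826
inv -20 1 [-0.158  0.614  2.6    2.876  1.99  -1.591] 0.0
```

The fitted kinematic model reproduces the recorded poses to under a millimetre. It shows a neat way to invert a jar: grasp from above with the forearm near level, then roll joint 4 by about 150°, which swings the tool from down to up. First I move aside and look again at the plate and dial.

Run:
```python
from plan import *
plan([([.45,-.2,.33],down(np.pi/2),.058,9.8)],.9)
```

```text
xyz [[0.031, -0.088, -0.031], [0.017, -0.092, -0.031], [0.002, -0.093, -0.031], [-0.013, -0.092, -0.032], [-0.029, -0.089, -0.031], [-0.042, -0.083, -0.031], [-0.055, -0.075, -0.032], [-0.066, -0.065, -0.031]] 
rot [[-0.0, -0.0, 0.155], [-0.001, -0.0, 0.156], [-0.0, -0.001, 0.155], [-0.001, 0.0, 0.156], [-0.0, -0.0, 0.155], [-0.001, -0.001, 0.155], [0.0, 0.0, 0.156], [-0.0, -0.0, 0.155]] 
hand [0.9, 0.9, 0.9, 0.9, 0.9, 0.9, 0.9, 0.9]
xyz [[-0.077, -0.054, -0.031], [-0.083, -0.04, -0.032]] 
rot [[-0.001, -0.0, 0.156], [-0.0, -0.001, 0.155]] 
hand [0.9, 0.9]
```

apply_moves(xyz=[[0.031, -0.088, -0.031], [0.017, -0.092, -0.031], [0.002, -0.093, -0.031], [-0.013, -0.092, -0.032], [-0.029, -0.089, -0.031], [-0.042, -0.083, -0.031], [-0.055, -0.075, -0.032], [-0.066, -0.065, -0.031]], rot=[[0, 0, 0.155], [0, 0, 0.156], [0, 0, 0.155], [0, 0, 0.156], [0, 0, 0.155], [0, 0, 0.155], [0, 0, 0.156], [0, 0, 0.155]], hand=[0.9, 0.9, 0.9, 0.9, 0.9, 0.9, 0.9, 0.9])

```text
clock: 20.48
position: [0.4656, -0.1467, 0.3103]
ee_rot: [-0.001, 0.585, 0.811, -0.002]
contact_force: [-0.4, 0.5, 0.1]
width: 0.0808
gripper_force: 0.0
```

apply_moves(xyz=[[-0.077, -0.054, -0.031], [-0.083, -0.04, -0.032], [0, 0, 0]], rot=[[0, 0, 0.156], [0, 0, 0.155], [0, 0, 0]], hand=[0.9, 0.9, 0.9])

```text
clock: 20.85
position: [0.4503, -0.2011, 0.3295]
ee_rot: [-0.0, 0.708, 0.706, -0.002]
contact_force: [0.9, 0.7, 0.7]
width: 0.0811
gripper_force: 0.0
```

Run:
```python
from plan import *
from rig import get_image
import pickle
st(); im=get_image("top"); pickle.dump(im,open("t3.pkl","wb")); save(im,"t3",(60,120,270,260),3.8)
```

```text
t 20.85 q [-0.558  0.11   1.48  -0.004  1.553 -0.556] p [ 0.4503 -0.2011  0.3295] tx [ 0.002  1.    -0.002] tz [-0.003 -0.002 -1.   ] w 0.0811 F [0.9 0.7 0.7] g 0.0
```

View pics/t3.png

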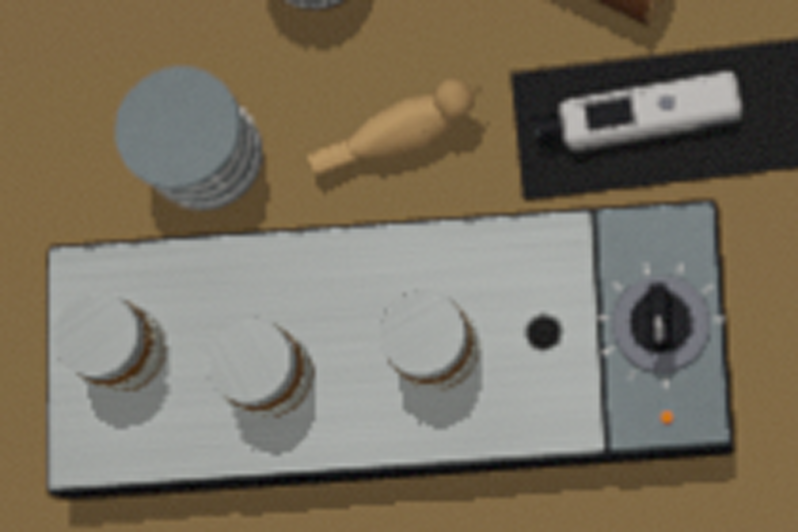

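The dial pointer now points down to the off tick at (660,330). The jars are unmoved. I refine the lid centres by comparing projected lid circles with the visible edges.

Run:
```python
from plan import *
import pickle
im=pickle.load(open("t3.pkl","rb")); p=cv2.resize(im["pixels"][120:260,60:270,::-1].copy(),None,fx=3.8,fy=3.8,interpolation=cv2.INTER_CUBIC)
t=np.linspace(0,2*np.pi,60)
for c in([.527,.223],[.519,.336],[.546,.438]):
    for rad,z,col in((.0285,.112,(0,0,255)),(.03,.05,(0,200,0))):
        P=np.column_stack([c[0]+rad*np.cos(t),c[1]+rad*np.sin(t),0*t+z]); uv=(proj(im,P)-[60,120]+.37)*3.8
        cv2.polylines(p,[uv.astype(int)],True,col,1)
cv2.imwrite("pics/ov.png",p[220:470])
```

```text
(no output)
```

View pics/ov.png

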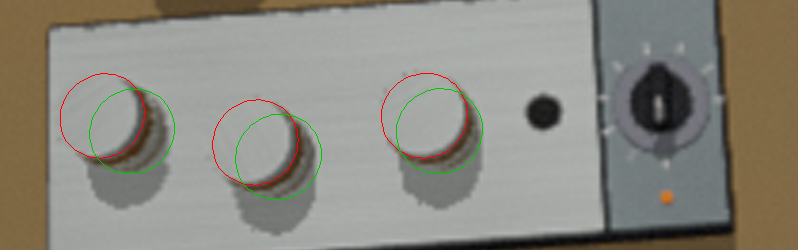

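The overlays fit all three lids and bases to within about 2 mm. Go for jar a.

Run:
```python
from plan import *
d=down(np.pi/2)
plan([([.527,.223,.2],d),([.527,.223,.15],d,.05)],.95)
```

```text
xyz [[0.176, 0.032, 0.053], [0.176, 0.032, 0.054], [0.177, 0.032, 0.053], [0.176, 0.032, 0.054], [0.176, 0.032, 0.054], [0.176, 0.033, 0.053], [0.176, 0.031, 0.054], [0.177, 0.032, 0.054]] 
rot [[-0.0, 0.0, -0.0], [-0.001, 0.0, -0.0], [-0.0, 0.0, -0.0], [-0.001, 0.0, -0.0], [-0.0, 0.0, -0.0], [-0.001, 0.001, -0.0], [-0.0, -0.0, -0.0], [-0.001, -0.0, -0.0]] 
hand [0.95, 0.95, 0.95, 0.95, 0.95, 0.95, 0.95, 0.95]
xyz [[-0.0, 0.0, 0.166]] 
rot [[0.0, -0.0, -0.0]] 
hand [0.95]
```

apply_moves(xyz=[[0.176, 0.032, 0.053], [0.176, 0.032, 0.054], [0.177, 0.032, 0.053], [0.176, 0.032, 0.054], [0.176, 0.032, 0.054], [0.176, 0.033, 0.053], [0.176, 0.031, 0.054], [0.177, 0.032, 0.054]], rot=[[0, 0, 0], [0, 0, 0], [0, 0, 0], [0, 0, 0], [0, 0, 0], [0, 0, 0], [0, 0, 0], [0, 0, 0]], hand=[0.95, 0.95, 0.95, 0.95, 0.95, 0.95, 0.95, 0.95])

```text
clock: 21.9
position: [0.5259, 0.2259, 0.1983]
ee_rot: [-0.002, 0.706, 0.708, -0.002]
contact_force: [0.9, -0.5, 0.9]
width: 0.0831
gripper_force: 0.0
```

apply_moves(xyz=[[0, 0, 0.1], [0, 0, 0.066], [0, 0, 0], [0, 0, 0]], rot=[[0, 0, 0], [0, 0, 0], [0, 0, 0], [0, 0, 0]], hand=[0.95, 0.95, 0.95, 0.95])

```text
clock: 22.4
position: [0.5269, 0.2235, 0.1499]
ee_rot: [-0.001, 0.707, 0.707, -0.002]
contact_force: [0.0, 0.4, 1.2]
width: 0.0832
gripper_force: 0.0
```

Run:
```python
from plan import *
st()
d=down(np.pi/2)
plan([([.527,.223,.058],d,.035)],.95)
```

```text
t 22.4 q [2.790e-01 3.300e-01 1.636e+00 1.000e-03 1.179e+00 2.780e-01] p [0.5269 0.2235 0.1499] tx [-0.001  1.    -0.001] tz [-0.004 -0.001 -1.   ] w 0.0832 F [0.  0.4 1.2] g 0.0
xyz [[-0.0, 0.001, 0.102], [-0.001, -0.0, 0.102], [-0.0, 0.0, 0.102]] 
rot [[-0.001, 0.0, 0.0], [-0.001, 0.0, 0.0], [-0.002, 0.001, 0.001]] 
hand [0.95, 0.95, 0.95]
```

apply_moves(xyz=[[0, 0, 0.102], [0, 0, 0.102], [0, 0, 0.102], [0, 0, 0]], rot=[[0, 0, 0], [0, 0, 0], [0, 0, 0], [0, 0, 0]], hand=[0.95, 0.95, 0.95, 0.95])

```text
clock: 22.9
position: [0.5253, 0.2224, 0.0565]
ee_rot: [-0.002, 0.707, 0.707, -0.003]
contact_force: [0.1, -0.1, 0.7]
width: 0.0837
gripper_force: 0.0
```

apply_moves(xyz=[[0, 0, 0], [0, 0, 0], [0, 0, 0], [0, 0, 0], [0, 0, 0]], rot=[[0, 0, 0], [0, 0, 0], [0, 0, 0], [0, 0, 0], [0, 0, 0]], hand=[-1, -1, -1, -1, -1], force=50)

```text
clock: 23.52
position: [0.5282, 0.2232, 0.0596]
ee_rot: [-0.0, 0.707, 0.707, -0.0]
contact_force: [1.5, 0.3, 7.2]
width: 0.059
gripper_force: 54.2
```

```bash
cat > roll.py <<'E'
import sys; from plan import *; from kin import *
def roll(P,delta,n,hand=-1,yaw=np.pi/2,q=None):
    """rows for joint-4 roll by delta in n rows from tool-down at P"""
    if q is None: q,e=ik(np.array(P),down(yaw),np.array([np.arctan2(P[1],P[0])-.12,.13,1.44,0,1.57,.2])); print("ik",q.round(3),e.round(4))
    w=[]
    for i in range(1,n+1):
        qq=q.copy(); qq[3]+=delta*i/n; p,T=fk(qq,K); w.append((p,T,1,90))
    p0,T0=fk(q,K)
    print("end tcp",p.round(3),"tz",T.as_matrix()[:,2].round(3),"step",np.linalg.norm(w[0][0]-p0))
    plan(w,hand,p0,T0)
    qq=q.copy(); qq[3]+=delta; return qq
E
python3 - <<'E'
from roll import *
st(); s=status.get_state()
T=[.518,-.31,.33]; d=down(np.pi/2)
plan([([.527,.223,.33],d,.055),(T,d)],-1)
print("ROLL"); q=roll(T,2.65,18)
print("BACK"); roll(T,-2.65,18,q=q)
E
```

```text
t 23.52 q [0.278 0.419 1.753 0.    0.97  0.279] p [0.5282 0.2232 0.0596] tx [0. 1. 0.] tz [-0.  0. -1.] w 0.059 F [1.5 0.3 7.2] g 54.2
xyz [[-0.0, -0.001, -0.18], [-0.0, -0.001, -0.181], [-0.0, -0.001, -0.18], [-0.001, -0.0, -0.18], [0.0, -0.001, -0.18], [-0.178, -0.003, -0.0], [-0.177, -0.003, -0.0], [-0.178, -0.003, -0.0]] 
rot [[-0.0, -0.0, -0.0], [-0.0, -0.0, -0.0], [-0.0, -0.0, -0.0], [-0.0, -0.0, -0.0], [-0.0, -0.0, -0.0], [-0.0, -0.0, -0.0], [-0.0, -0.0, -0.0], [-0.0, -0.0, -0.0]] 
hand [-1, -1, -1, -1, -1, -1, -1, -1]
xyz [[-0.178, -0.003, -0.0], [-0.177, -0.003, -0.0], [-0.178, -0.003, -0.0], [-0.177, -0.003, -0.0], [-0.178, -0.003, -0.0], [-0.178, -0.003, -0.001], [-0.177, -0.003, 0.0]] 
rot [[-0.0, -0.0, -0.0], [-0.0, -0.0, -0.0], [-0.0, -0.0, -0.0], [-0.0, -0.0, -0.0], [-0.0, -0.0, -0.0], [-0.0, -0.0, -0.0], [-0.0, -0.0, -0.0]] 
hand [-1, -1, -1, -1, -1, -1, -1]
ROLL
ik [-0.654  0.285  1.254  0.     1.603 -0.654] 0.0
end tcp [ 0.605 -0.16   1.015] tz [0.239 0.411 0.88 ] step 0.053550846119696606
xyz [[0.141, 0.108, -0.013], [0.142, 0.108, -0.013], [0.141, 0.108, -0.013], 
[... 1335 characters left out ...]
.111, 0.005], [0.085, -0.112, 0.005], [0.086, -0.111, 0.004], [0.085, -0.112, 0.005]] 
hand [-1, -1, -1, -1, -1, -1, -1, -1]
xyz [[-0.141, -0.108, -0.013], [-0.141, -0.109, -0.013], [-0.141, -0.109, -0.013], [-0.141, -0.109, -0.014], [-0.141, -0.108, -0.013], [-0.141, -0.109, -0.013], [-0.141, -0.109, -0.013], [-0.141, -0.108, -0.013]] 
rot [[0.086, -0.111, 0.004], [0.085, -0.112, 0.005], [0.086, -0.111, 0.004], [0.085, -0.112, 0.005], [0.086, -0.111, 0.004], [0.085, -0.112, 0.005], [0.086, -0.111, 0.005], [0.085, -0.112, 0.004]] 
hand [-1, -1, -1, -1, -1, -1, -1, -1]
xyz [[-0.141, -0.109, -0.013], [-0.141, -0.109, -0.014]] 
rot [[0.086, -0.111, 0.005], [0.086, -0.112, 0.004]] 
hand [-1, -1]
```

Jar a is gripped at 59 mm with 54 N. Lift it and carry it over the board.

apply_moves(xyz=[[0, 0, -0.1], [0, 0, -0.18], [0, 0, -0.18], [0, 0, -0.18], [0, 0, -0.18], [0, 0, -0.08], [-0.178, -0.003, 0], [-0.178, -0.003, 0]], rot=[[0, 0, 0], [0, 0, 0], [0, 0, 0], [0, 0, 0], [0, 0, 0], [0, 0, 0], [0, 0, 0], [0, 0, 0]], hand=[-1, -1, -1, -1, -1, -1, -1, -1])

```text
clock: 24.52
position: [0.5256, 0.1155, 0.3282]
ee_rot: [-0.001, 0.707, 0.708, -0.002]
contact_force: [1.2, -0.6, -1.3]
width: 0.0588
gripper_force: 54.3
```

apply_moves(xyz=[[-0.178, -0.003, 0], [-0.178, -0.003, 0], [-0.178, -0.003, 0], [-0.178, -0.003, 0], [-0.178, -0.003, 0], [-0.178, -0.003, 0], [-0.178, -0.003, 0], [-0.178, -0.003, 0]], rot=[[0, 0, 0], [0, 0, 0], [0, 0, 0], [0, 0, 0], [0, 0, 0], [0, 0, 0], [0, 0, 0], [0, 0, 0]], hand=[-1, -1, -1, -1, -1, -1, -1, -1])

```text
clock: 25.52
position: [0.5181, -0.3124, 0.3284]
ee_rot: [-0.001, 0.707, 0.707, -0.002]
contact_force: [0.2, -0.1, -1.8]
width: 0.0588
gripper_force: 54.3
```

apply_moves(xyz=[[0, 0, 0], [0, 0, 0], [0.142, 0.108, -0.013], [0.142, 0.108, -0.013], [0.142, 0.108, -0.013], [0.142, 0.108, -0.013]], rot=[[0, 0, 0], [0, 0, 0], [-0.086, 0.112, -0.005], [-0.086, 0.112, -0.005], [-0.086, 0.112, -0.005], [-0.086, 0.112, -0.005]], hand=[-1, -1, -1, -1, -1, -1])

```text
clock: 26.28
position: [0.6405, -0.1453, 0.3899]
ee_rot: [-0.04, 0.669, 0.684, 0.289]
contact_force: [-0.2, -0.2, -2.0]
width: 0.0592
gripper_force: 54.2
```

Run:
```python
from roll import *
st()
```

```text
t 26.27 q [-0.651  0.286  1.256  0.592  1.602 -0.656] p [ 0.6405 -0.1453  0.3899] tx [-0.103  0.892  0.441] tz [ 0.332  0.449 -0.83 ] w 0.0592 F [-0.2 -0.2 -2. ] g 54.2
```

Only joint 4 is moving, as planned. Continue the roll, hold for 3 s, and roll back.

apply_moves(xyz=[[0.142, 0.108, -0.013], [0.142, 0.108, -0.013], [0.142, 0.108, -0.013], [0.142, 0.108, -0.013], [0.142, 0.108, -0.013], [0.142, 0.108, -0.013], [0.142, 0.108, -0.013], [0.142, 0.108, -0.013]], rot=[[-0.086, 0.112, -0.005], [-0.086, 0.112, -0.005], [-0.086, 0.112, -0.005], [-0.086, 0.112, -0.005], [-0.086, 0.112, -0.005], [-0.086, 0.112, -0.005], [-0.086, 0.112, -0.005], [-0.086, 0.112, -0.005]], hand=[-1, -1, -1, -1, -1, -1, -1, -1])

```text
clock: 27.28
position: [0.723, -0.0154, 0.7646]
ee_rot: [-0.103, 0.427, 0.466, 0.768]
contact_force: [-0.0, 0.4, -1.5]
width: 0.0589
gripper_force: 54.3
```

apply_moves(xyz=[[0.142, 0.108, -0.013], [0.142, 0.108, -0.013], [0.142, 0.108, -0.013], [0.142, 0.108, -0.013], [0.142, 0.108, -0.013], [0.142, 0.108, -0.013], [0, 0, 0], [0, 0, 0]], rot=[[-0.086, 0.112, -0.005], [-0.086, 0.112, -0.005], [-0.086, 0.112, -0.005], [-0.086, 0.112, -0.005], [-0.086, 0.112, -0.005], [-0.086, 0.112, -0.005], [0, 0, 0], [0, 0, 0]], hand=[-1, -1, -1, -1, -1, -1, -1, -1])

```text
clock: 28.28
position: [0.6033, -0.1591, 1.0119]
ee_rot: [-0.127, 0.146, 0.193, 0.962]
contact_force: [0.5, -0.4, -0.8]
width: 0.0586
gripper_force: 54.4
```

Run:
```python
from roll import *
st()
```

```text
t 28.27 q [-0.651  0.285  1.263  2.657  1.614 -0.662] p [ 0.6033 -0.1591  1.0119] tx [-0.925 -0.189  0.33 ] tz [0.232 0.409 0.883] w 0.0586 F [ 0.5 -0.4 -0.8] g 54.4
```

Tool z is now 0.883 upward, so the jar is tilted 152°. Hold for 3 s, then roll back.

apply_moves(xyz=[[0, 0, 0], [0, 0, 0], [0, 0, 0], [0, 0, 0], [0, 0, 0], [0, 0, 0], [0, 0, 0], [0, 0, 0]], rot=[[0, 0, 0], [0, 0, 0], [0, 0, 0], [0, 0, 0], [0, 0, 0], [0, 0, 0], [0, 0, 0], [0, 0, 0]], hand=[-1, -1, -1, -1, -1, -1, -1, -1])

```text
clock: 29.28
position: [0.6032, -0.1612, 1.012]
ee_rot: [-0.127, 0.146, 0.192, 0.962]
contact_force: [-0.3, -0.4, -0.6]
width: 0.0589
gripper_force: 54.4
```

apply_moves(xyz=[[0, 0, 0], [0, 0, 0], [0, 0, 0], [0, 0, 0], [0, 0, 0], [0, 0, 0], [0, 0, 0], [0, 0, 0]], rot=[[0, 0, 0], [0, 0, 0], [0, 0, 0], [0, 0, 0], [0, 0, 0], [0, 0, 0], [0, 0, 0], [0, 0, 0]], hand=[-1, -1, -1, -1, -1, -1, -1, -1])

```text
clock: 30.28
position: [0.6033, -0.1611, 1.012]
ee_rot: [-0.127, 0.146, 0.192, 0.962]
contact_force: [-0.5, 0.7, -1.2]
width: 0.0591
gripper_force: 54.4
```

apply_moves(xyz=[[0, 0, 0], [0, 0, 0], [0, 0, 0], [0, 0, 0], [0, 0, 0], [0, 0, 0], [0, 0, 0], [0, 0, 0]], rot=[[0, 0, 0], [0, 0, 0], [0, 0, 0], [0, 0, 0], [0, 0, 0], [0, 0, 0], [0, 0, 0], [0, 0, 0]], hand=[-1, -1, -1, -1, -1, -1, -1, -1])

```text
clock: 31.28
position: [0.6033, -0.1612, 1.012]
ee_rot: [-0.127, 0.146, 0.192, 0.962]
contact_force: [0.1, 0.2, -1.0]
width: 0.0588
gripper_force: 54.4
```

apply_moves(xyz=[[-0.141, -0.109, -0.013], [-0.141, -0.109, -0.013], [-0.141, -0.109, -0.013], [-0.141, -0.109, -0.013], [-0.141, -0.109, -0.013], [-0.141, -0.109, -0.013], [-0.141, -0.109, -0.013], [-0.141, -0.109, -0.013]], rot=[[0.086, -0.112, 0.005], [0.086, -0.112, 0.005], [0.086, -0.112, 0.005], [0.086, -0.112, 0.005], [0.086, -0.112, 0.005], [0.086, -0.112, 0.005], [0.086, -0.112, 0.005], [0.086, -0.112, 0.005]], hand=[-1, -1, -1, -1, -1, -1, -1, -1])

```text
clock: 32.28
position: [0.7298, -0.0148, 0.6545]
ee_rot: [-0.088, 0.509, 0.541, 0.664]
contact_force: [0.0, 0.8, -0.3]
width: 0.0586
gripper_force: 54.3
```

apply_moves(xyz=[[-0.141, -0.109, -0.013], [-0.141, -0.109, -0.013], [-0.141, -0.109, -0.013], [-0.141, -0.109, -0.013], [-0.141, -0.109, -0.013], [-0.141, -0.109, -0.013], [-0.141, -0.109, -0.013], [-0.141, -0.109, -0.013]], rot=[[0.086, -0.112, 0.005], [0.086, -0.112, 0.005], [0.086, -0.112, 0.005], [0.086, -0.112, 0.005], [0.086, -0.112, 0.005], [0.086, -0.112, 0.005], [0.086, -0.112, 0.005], [0.086, -0.112, 0.005]], hand=[-1, -1, -1, -1, -1, -1, -1, -1])

```text
clock: 33.28
position: [0.5806, -0.225, 0.3429]
ee_rot: [-0.02, 0.696, 0.703, 0.142]
contact_force: [-0.5, 0.5, -2.6]
width: 0.0586
gripper_force: 54.2
```

apply_moves(xyz=[[-0.141, -0.109, -0.013], [-0.141, -0.109, -0.013], [0, 0, 0], [0, 0, 0], [0, 0, 0]], rot=[[0.086, -0.112, 0.005], [0.086, -0.112, 0.005], [0, 0, 0], [0, 0, 0], [0, 0, 0]], hand=[-1, -1, -1, -1, -1])

```text
clock: 33.9
position: [0.5179, -0.3075, 0.3282]
ee_rot: [-0.001, 0.707, 0.707, -0.001]
contact_force: [-0.3, -0.0, -1.7]
width: 0.0591
gripper_force: 54.2
```

Run:
```python
from roll import *
st(); d=down(np.pi/2)
plan([([.518,-.31,.06],d,.055),([.518,-.31,.03],d,.01)],-1)
```

```text
t 33.9 q [-0.65   0.285  1.258 -0.002  1.602 -0.65 ] p [ 0.5179 -0.3075  0.3282] tx [ 0.  1. -0.] tz [-0.004 -0.    -1.   ] w 0.0591 F [-0.3 -0.  -1.7] g 54.2
xyz [[-0.002, 0.001, 0.179], [-0.001, 0.0, 0.179], [-0.002, 0.001, 0.178], [-0.002, 0.0, 0.179], [-0.001, 0.001, 0.179], [-0.0, -0.0, 0.033], [-0.0, -0.0, 0.034], [-0.0, -0.0, 0.033]] 
rot [[-0.001, 0.0, -0.0], [-0.0, 0.0, -0.0], [-0.001, 0.0, -0.0], [-0.001, 0.0, -0.0], [-0.001, 0.0, -0.0], [0.0, 0.0, -0.0], [0.0, 0.0, -0.0], [0.0, 0.0, -0.0]] 
hand [-1, -1, -1, -1, -1, -1, -1, -1]
```

Descend to just above the board, then feel for contact.

apply_moves(xyz=[[-0.001, 0, 0.179], [-0.001, 0, 0.179], [-0.001, 0, 0.179], [-0.001, 0, 0.179], [-0.001, 0, 0.14], [0, 0, 0.07], [0, 0, 0.03], [0, 0, 0]], rot=[[0, 0, 0], [0, 0, 0], [0, 0, 0], [0, 0, 0], [0, 0, 0], [0, 0, 0], [0, 0, 0], [0, 0, 0]], hand=[-1, -1, -1, -1, -1, -1, -1, -1])

```text
clock: 34.9
position: [0.5164, -0.3098, 0.0414]
ee_rot: [-0.001, 0.707, 0.707, -0.002]
contact_force: [-0.1, -0.5, -0.8]
width: 0.059
gripper_force: 54.3
```

apply_moves(xyz=[[0, 0, 0.008], [0, 0, 0.004], [0, 0, 0], [0, 0, 0]], rot=[[0, 0, 0], [0, 0, 0], [0, 0, 0], [0, 0, 0]], hand=[-1, -1, -1, -1])

```text
clock: 35.4
position: [0.5162, -0.3099, 0.0381]
ee_rot: [-0.001, 0.707, 0.707, -0.002]
contact_force: [0.3, 0.0, -1.5]
width: 0.0591
gripper_force: 54.3
```

apply_moves(xyz=[[0, 0, 0.012], [0, 0, 0.01], [0, 0, 0.008], [0, 0, 0.004], [0, 0, 0], [0, 0, 0]], rot=[[0, 0, 0], [0, 0, 0], [0, 0, 0], [0, 0, 0], [0, 0, 0], [0, 0, 0]], hand=[-1, -1, -1, -1, -1, -1])

```text
clock: 36.15
position: [0.5159, -0.3098, 0.0277]
ee_rot: [-0.001, 0.707, 0.707, -0.002]
contact_force: [-1.5, 1.8, 0.9]
width: 0.0588
gripper_force: 54.6
```

The base is on the board. Release, rise, and check where jars b and c are now.

apply_moves(xyz=[[0, 0, 0], [0, 0, 0], [0, 0, 0], [0, 0, 0], [0, 0, -0.1], [0, 0, -0.18], [0, 0, -0.18], [0, 0, -0.18]], rot=[[0, 0, 0], [0, 0, 0], [0, 0, 0], [0, 0, 0], [0, 0, 0], [0, 0, 0], [0, 0, 0], [0, 0, 0]], hand=[0.95, 0.95, 0.95, 0.95, 0.95, 0.95, 0.95, 0.95])

```text
clock: 37.15
position: [0.5168, -0.3095, 0.2213]
ee_rot: [-0.001, 0.707, 0.707, -0.002]
contact_force: [0.8, -0.6, -1.2]
width: 0.0831
gripper_force: 0.0
```

```bash
cat > chk.py <<'E'
from plan import *
from rig import get_image
import pickle
def chk(ref,cs):
    im=get_image("top"); a=pickle.load(open(ref,"rb"))
    d=cv2.absdiff(cv2.GaussianBlur(im["pixels"],(3,3),0),cv2.GaussianBlur(a["pixels"],(3,3),0)).max(2)
    for c in cs:
        u,v=proj(im,[*c,.08])[0].astype(int); w=d[v-18:v+19,u-18:u+19]; print(c,"changed px",int((w>25).sum()),"max",w.max())
    u,v=proj(im,[.6975,.067,.02])[0].astype(int); w=d[v-15:v+16,u-32:u+33]; print("thermo changed",int((w>25).sum()))
    return im
E
python3 - <<'E'
from chk import *
st(); im=chk("t3.pkl",[[.527,.223],[.519,.336],[.546,.438]]); pickle.dump(im,open("t4.pkl","wb"))
d=down(np.pi/2); plan([([.519,.336,.2],d),([.519,.336,.15],d,.05)],.95)
E
```

```text
t 37.15 q [-0.653  0.324  1.459 -0.004  1.361 -0.652] p [ 0.5168 -0.3095  0.2213] tx [ 0.     1.    -0.001] tz [-0.005 -0.001 -1.   ] w 0.0831 F [ 0.8 -0.6 -1.2] g 0.0
[0.527, 0.223] changed px 316 max 115
[0.519, 0.336] changed px 0 max 4
[0.546, 0.438] changed px 0 max 4
thermo changed 0
xyz [[0.18, -0.0, 0.006], [0.18, -0.001, 0.007], [0.18, -0.0, 0.007], [0.18, -0.001, 0.007], [0.18, -0.0, 0.007], [0.18, -0.0, 0.007], [0.18, -0.001, 0.007], [0.18, -0.0, 0.008]] 
rot [[0.001, 0.001, -0.0], [0.0, 0.001, -0.0], [0.001, 0.0, -0.0], [0.0, 0.001, -0.0], [0.001, 0.001, -0.0], [0.0, 0.001, -0.0], [0.001, 0.001, -0.0], [0.0, 0.0, -0.0]] 
hand [0.95, 0.95, 0.95, 0.95, 0.95, 0.95, 0.95, 0.95]
xyz [[0.18, -0.001, 0.007], [0.18, 0.0, 0.008], [0.18, -0.0, 0.008], [0.18, -0.001, 0.008], [0.0, 0.0, 0.167]] 
rot [[0.001, 0.001, -0.0], [0.0, 0.001, -0.0], [0.001, 0.001, -0.0], [0.001, 0.0, -0.0], [-0.0, 0.0, -0.0]] 
hand [0.95, 0.95, 0.95, 0.95, 0.95]
```

Jars b and c and the thermometer have not moved. Go for jar b.

apply_moves(xyz=[[0.18, 0, 0.005], [0.18, 0, 0.005], [0.18, 0, 0.005], [0.18, 0, 0.005], [0.18, 0, 0.005], [0.18, 0, 0.005], [0.18, 0, 0.005], [0.18, 0, 0.005]], rot=[[0, 0.001, 0], [0, 0.001, 0], [0, 0.001, 0], [0, 0.001, 0], [0, 0, 0], [0, 0, 0], [0, 0, 0], [0, 0, 0]], hand=[0.95, 0.95, 0.95, 0.95, 0.95, 0.95, 0.95, 0.95])

```text
clock: 38.2
position: [0.5169, 0.1241, 0.2083]
ee_rot: [-0.003, 0.707, 0.707, -0.0]
contact_force: [0.4, 0.2, 0.8]
width: 0.0834
gripper_force: 0.0
```

apply_moves(xyz=[[0.18, 0, 0.005], [0.18, 0, 0.005], [0.18, 0, 0.005], [0.18, 0, 0.005], [0, 0, 0.1], [0, 0, 0.07], [0, 0, 0], [0, 0, 0]], rot=[[0, 0, 0], [0, 0, 0], [0, 0, 0], [0, 0, 0], [0, 0, 0], [0, 0, 0], [0, 0, 0], [0, 0, 0]], hand=[0.95, 0.95, 0.95, 0.95, 0.95, 0.95, 0.95, 0.95])

```text
clock: 39.2
position: [0.5175, 0.3387, 0.1528]
ee_rot: [-0.003, 0.707, 0.707, 0.0]
contact_force: [-0.9, 0.7, -0.3]
width: 0.0831
gripper_force: 0.0
```

Run:
```python
from plan import *
st(); d=down(np.pi/2)
plan([([.519,.336,.058],d,.035)],.95)
```

```text
t 39.2 q [0.464 0.392 1.53  0.005 1.221 0.463] p [0.5175 0.3387 0.1528] tx [0.001 1.    0.004] tz [-0.004  0.004 -1.   ] w 0.0831 F [-0.9  0.7 -0.3] g 0.0
xyz [[-0.003, 0.002, 0.105], [-0.004, 0.002, 0.106], [-0.003, 0.002, 0.105]] 
rot [[-0.001, -0.001, -0.0], [-0.001, -0.001, -0.0], [-0.001, -0.002, -0.001]] 
hand [0.95, 0.95, 0.95]
```

apply_moves(xyz=[[-0.004, 0.002, 0.105], [-0.003, 0.002, 0.106], [-0.003, 0.001, 0.1], [0, 0, 0]], rot=[[-0.001, -0.001, 0], [-0.001, -0.001, 0], [-0.001, -0.002, 0], [0, 0, 0]], hand=[0.95, 0.95, 0.95, 0.95])

```text
clock: 39.7
position: [0.5173, 0.335, 0.0578]
ee_rot: [-0.001, 0.707, 0.707, -0.002]
contact_force: [0.8, 0.6, 1.3]
width: 0.0833
gripper_force: 0.0
```

apply_moves(xyz=[[0, 0, 0], [0, 0, 0], [0, 0, 0], [0, 0, 0], [0, 0, 0]], rot=[[0, 0, 0], [0, 0, 0], [0, 0, 0], [0, 0, 0], [0, 0, 0]], hand=[-1, -1, -1, -1, -1], force=50)

```text
clock: 40.33
position: [0.5198, 0.3365, 0.0612]
ee_rot: [0.001, 0.707, 0.707, 0.001]
contact_force: [0.7, -0.7, 6.6]
width: 0.0586
gripper_force: 54.4
```

Run:
```python
from plan import *
st(); d=down(np.pi/2)
plan([([.519,.336,.33],d,.055),([.518,-.216,.33],d)],-1)
```

```text
t 40.33 q [ 0.462  0.473  1.648 -0.     1.018  0.463] p [0.5198 0.3365 0.0612] tx [0.    1.    0.001] tz [ 0.003  0.001 -1.   ] w 0.0586 F [ 0.7 -0.7  6.6] g 54.4
xyz [[-0.0, -0.0, -0.179], [-0.0, -0.0, -0.179], [-0.001, -0.0, -0.18], [0.0, -0.001, -0.179], [-0.0, -0.0, -0.179], [-0.184, -0.0, 0.0], [-0.184, -0.001, 0.0], [-0.184, 0.0, 0.0]] 
rot [[0.001, -0.0, -0.0], [0.0, -0.0, -0.0], [0.001, -0.001, -0.0], [0.0, 0.0, -0.0], [0.001, -0.0, -0.0], [-0.0, -0.0, -0.0], [-0.0, -0.0, -0.0], [-0.0, -0.0, -0.0]] 
hand [-1, -1, -1, -1, -1, -1, -1, -1]
xyz [[-0.184, -0.0, 0.0], [-0.184, -0.0, 0.0], [-0.184, -0.001, 0.0], [-0.184, 0.0, 0.0], [-0.184, -0.0, 0.0], [-0.184, -0.0, 0.0], [-0.184, -0.001, 0.0]] 
rot [[-0.0, -0.0, -0.0], [-0.0, -0.0, -0.0], [-0.0, -0.0, -0.0], [-0.0, -0.0, -0.0], [-0.0, -0.0, -0.0], [-0.0, -0.0, -0.0], [-0.0, -0.0, -0.0]] 
hand [-1, -1, -1, -1, -1, -1, -1]
```

apply_moves(xyz=[[0, 0, -0.1], [0, 0, -0.18], [0, 0, -0.18], [0, 0, -0.18], [0, 0, -0.18], [0, 0, -0.08], [-0.184, 0, 0], [-0.184, 0, 0]], rot=[[0, 0, 0], [0, 0, 0], [0, 0, 0], [0, 0, 0], [0, 0, 0], [0, 0, 0], [0, 0, 0], [0, 0, 0]], hand=[-1, -1, -1, -1, -1, -1, -1, -1])

```text
clock: 41.32
position: [0.5182, 0.2248, 0.3294]
ee_rot: [0.0, 0.707, 0.708, -0.001]
contact_force: [0.3, -0.1, -2.0]
width: 0.0586
gripper_force: 54.4
```

apply_moves(xyz=[[-0.184, 0, 0], [-0.184, 0, 0], [-0.184, 0, 0], [-0.184, 0, 0], [-0.184, 0, 0], [-0.184, 0, 0], [-0.184, 0, 0], [-0.184, 0, 0]], rot=[[0, 0, 0], [0, 0, 0], [0, 0, 0], [0, 0, 0], [0, 0, 0], [0, 0, 0], [0, 0, 0], [0, 0, 0]], hand=[-1, -1, -1, -1, -1, -1, -1, -1])

```text
clock: 42.32
position: [0.5178, -0.2175, 0.3298]
ee_rot: [0.0, 0.707, 0.707, -0.001]
contact_force: [0.4, 0.4, -1.2]
width: 0.0588
gripper_force: 54.4
```

apply_moves(xyz=[[0, 0, 0], [0, 0, 0]], rot=[[0, 0, 0], [0, 0, 0]], hand=[-1, -1])

```text
clock: 42.58
position: [0.5179, -0.2156, 0.3293]
ee_rot: [-0.001, 0.708, 0.707, -0.001]
contact_force: [0.6, 0.2, -1.0]
width: 0.0585
gripper_force: 54.4
```

Run:
```python
from roll import *
st(); s=status.get_state(); T=[.519,-.216,.329]
for P in(T,[.519,-.122,.329]):
    print("ROLL",P); q=roll(P,2.65,18)
    print("BACK"); roll(P,-2.65,18,q=q)
```

```text
t 42.58 q [-5.180e-01  2.170e-01  1.347e+00 -1.000e-03  1.579e+00 -5.170e-01] p [ 0.5179 -0.2156  0.3293] tx [0.001 1.    0.   ] tz [-0.002  0.    -1.   ] w 0.0585 F [ 0.6  0.2 -1. ] g 54.4
ROLL [0.519, -0.216, 0.329]
ik [-0.518  0.218  1.347  0.     1.576 -0.518] 0.0
end tcp [ 0.601 -0.065  1.014] tz [0.225 0.415 0.882] step 0.05357816969132062
xyz [[0.155, 0.088, -0.013], [0.155, 0.088, -0.013], [0.154, 0.088, -0.014], [0.155, 0.088, -0.013], [0.155, 0.089, -0.013], [0.155, 0.088, -0.013], [0.154, 0.088, -0.013], [0.155, 0.088, -0.013]] 
rot [[-0.07, 0.122, -0.001], [-0.069, 0.122, -0.0], [-0.07, 0.122, -0.001], [-0.069, 0.123, -0.001], [-0.07, 0.122, -0.001], [-0.07, 0.122, -0.001], [-0.069, 0.122, -0.0], [-0.07, 0.122, -0.001]] 
hand [-1, -1, -1, -1, -1, -1, -1, -1]
xyz [[0.155, 0.088, -0.013], [0.155, 0.088, -0.013], [0.154, 0.089, -0.014], [0.155, 0.088, -0.013], [0.155, 0.088, -0.013], [0.155, 0.088, -0.013], [0.154, 0.088, -0.013], [0.155, 0.088, -0.013]] 
rot [[-0.07, 0.122, -0.001], [-0.069, 0.122, -0.001], [-0.07, 0.122, -0.0], [-0.069, 0.123, -0.001], [-0.07, 0.122, -0.00
[... 2863 characters left out ...]
, -0.001], [0.05, -0.131, -0.001], [0.05, -0.132, -0.001], [0.05, -0.131, -0.001]] 
hand [-1, -1, -1, -1, -1, -1, -1, -1]
xyz [[-0.167, -0.063, -0.013], [-0.166, -0.063, -0.013], [-0.167, -0.063, -0.013], [-0.167, -0.062, -0.013], [-0.166, -0.063, -0.013], [-0.167, -0.063, -0.013], [-0.167, -0.063, -0.013], [-0.166, -0.063, -0.014]] 
rot [[0.049, -0.132, -0.001], [0.05, -0.131, -0.001], [0.05, -0.132, -0.001], [0.049, -0.131, -0.002], [0.05, -0.132, -0.001], [0.05, -0.131, -0.001], [0.05, -0.132, -0.001], [0.049, -0.131, -0.001]] 
hand [-1, -1, -1, -1, -1, -1, -1, -1]
xyz [[-0.167, -0.063, -0.013], [-0.167, -0.063, -0.013]] 
rot [[0.05, -0.132, -0.001], [0.05, -0.131, -0.001]] 
hand [-1, -1]
```

Roll jar b, hold it for 3 s, and roll back.

apply_moves(xyz=[[0.155, 0.088, -0.013], [0.155, 0.088, -0.013], [0.155, 0.088, -0.013], [0.155, 0.088, -0.013], [0.155, 0.088, -0.013], [0.155, 0.088, -0.013], [0.155, 0.088, -0.013], [0.155, 0.088, -0.013]], rot=[[-0.07, 0.122, -0.001], [-0.07, 0.122, -0.001], [-0.07, 0.122, -0.001], [-0.07, 0.122, -0.001], [-0.07, 0.122, -0.001], [-0.07, 0.122, -0.001], [-0.07, 0.122, -0.001], [-0.07, 0.122, -0.001]], hand=[-1, -1, -1, -1, -1, -1, -1, -1])

```text
clock: 43.58
position: [0.6826, 0.0811, 0.5548]
ee_rot: [-0.147, 0.584, 0.591, 0.537]
contact_force: [-0.7, 0.4, -2.0]
width: 0.0587
gripper_force: 54.4
```

apply_moves(xyz=[[0.155, 0.088, -0.013], [0.155, 0.088, -0.013], [0.155, 0.088, -0.013], [0.155, 0.088, -0.013], [0.155, 0.088, -0.013], [0.155, 0.088, -0.013], [0.155, 0.088, -0.013], [0.155, 0.088, -0.013]], rot=[[-0.07, 0.122, -0.001], [-0.07, 0.122, -0.001], [-0.07, 0.122, -0.001], [-0.07, 0.122, -0.001], [-0.07, 0.122, -0.001], [-0.07, 0.122, -0.001], [-0.07, 0.122, -0.001], [-0.07, 0.122, -0.001]], hand=[-1, -1, -1, -1, -1, -1, -1, -1])

```text
clock: 44.58
position: [0.6392, 0.0142, 0.9523]
ee_rot: [-0.243, 0.265, 0.275, 0.892]
contact_force: [0.3, 0.2, -1.0]
width: 0.0591
gripper_force: 54.5
```

apply_moves(xyz=[[0.155, 0.088, -0.013], [0.155, 0.088, -0.013], [0, 0, 0], [0, 0, 0], [0, 0, 0], [0, 0, 0], [0, 0, 0], [0, 0, 0]], rot=[[-0.07, 0.122, -0.001], [-0.07, 0.122, -0.001], [0, 0, 0], [0, 0, 0], [0, 0, 0], [0, 0, 0], [0, 0, 0], [0, 0, 0]], hand=[-1, -1, -1, -1, -1, -1, -1, -1])

```text
clock: 45.58
position: [0.5976, -0.0617, 1.0145]
ee_rot: [-0.253, 0.168, 0.177, 0.936]
contact_force: [-0.4, 0.3, -1.1]
width: 0.0586
gripper_force: 54.6
```

apply_moves(xyz=[[0, 0, 0], [0, 0, 0], [0, 0, 0], [0, 0, 0], [0, 0, 0], [0, 0, 0], [0, 0, 0], [0, 0, 0]], rot=[[0, 0, 0], [0, 0, 0], [0, 0, 0], [0, 0, 0], [0, 0, 0], [0, 0, 0], [0, 0, 0], [0, 0, 0]], hand=[-1, -1, -1, -1, -1, -1, -1, -1])

```text
clock: 46.58
position: [0.5975, -0.0616, 1.0146]
ee_rot: [-0.253, 0.168, 0.177, 0.936]
contact_force: [-0.1, 0.4, -2.0]
width: 0.0587
gripper_force: 54.6
```

apply_moves(xyz=[[0, 0, 0], [0, 0, 0], [0, 0, 0], [0, 0, 0], [0, 0, 0], [0, 0, 0], [0, 0, 0], [0, 0, 0]], rot=[[0, 0, 0], [0, 0, 0], [0, 0, 0], [0, 0, 0], [0, 0, 0], [0, 0, 0], [0, 0, 0], [0, 0, 0]], hand=[-1, -1, -1, -1, -1, -1, -1, -1])

```text
clock: 47.58
position: [0.5975, -0.0616, 1.0146]
ee_rot: [-0.253, 0.168, 0.177, 0.936]
contact_force: [-0.0, -0.2, -1.5]
width: 0.0585
gripper_force: 54.6
```

apply_moves(xyz=[[0, 0, 0], [0, 0, 0], [-0.155, -0.088, -0.013], [-0.155, -0.088, -0.013], [-0.155, -0.088, -0.013], [-0.155, -0.088, -0.013], [-0.155, -0.088, -0.013], [-0.155, -0.088, -0.013]], rot=[[0, 0, 0], [0, 0, 0], [0.07, -0.122, 0.001], [0.07, -0.122, 0.001], [0.07, -0.122, 0.001], [0.07, -0.122, 0.001], [0.07, -0.122, 0.001], [0.07, -0.122, 0.001]], hand=[-1, -1, -1, -1, -1, -1, -1, -1])

```text
clock: 48.58
position: [0.6928, 0.0982, 0.7622]
ee_rot: [-0.202, 0.447, 0.454, 0.744]
contact_force: [0.3, 1.0, -0.9]
width: 0.059
gripper_force: 54.5
```

apply_moves(xyz=[[-0.155, -0.088, -0.013], [-0.155, -0.088, -0.013], [-0.155, -0.088, -0.013], [-0.155, -0.088, -0.013], [-0.155, -0.088, -0.013], [-0.155, -0.088, -0.013], [-0.155, -0.088, -0.013], [-0.155, -0.088, -0.013]], rot=[[0.07, -0.122, 0.001], [0.07, -0.122, 0.001], [0.07, -0.122, 0.001], [0.07, -0.122, 0.001], [0.07, -0.122, 0.001], [0.07, -0.122, 0.001], [0.07, -0.122, 0.001], [0.07, -0.122, 0.001]], hand=[-1, -1, -1, -1, -1, -1, -1, -1])

```text
clock: 49.58
position: [0.6185, -0.0403, 0.3891]
ee_rot: [-0.076, 0.676, 0.679, 0.277]
contact_force: [0.5, 0.9, -2.7]
width: 0.059
gripper_force: 54.4
```

apply_moves(xyz=[[-0.155, -0.088, -0.013], [-0.155, -0.088, -0.013], [-0.155, -0.088, -0.013], [-0.155, -0.088, -0.013], [0, 0, 0], [0, 0, 0], [0, 0, 0]], rot=[[0.07, -0.122, 0.001], [0.07, -0.122, 0.001], [0.07, -0.122, 0.001], [0.07, -0.122, 0.001], [0, 0, 0], [0, 0, 0], [0, 0, 0]], hand=[-1, -1, -1, -1, -1, -1, -1])

```text
clock: 50.45
position: [0.52, -0.2149, 0.3291]
ee_rot: [-0.0, 0.707, 0.707, -0.0]
contact_force: [-0.6, 0.0, -1.6]
width: 0.0588
gripper_force: 54.3
```

Run:
```python
from chk import *
st(); d=down(np.pi/2)
plan([([.518,-.216,.045],d,.055)],-1)
im=get_image("top"); save(im,"t5",(270,140,420,260),5)
```

```text
t 50.45 q [-0.515  0.22   1.345 -0.     1.578 -0.515] p [ 0.52   -0.2149  0.3291] tx [ 0.  1. -0.] tz [-0.001 -0.    -1.   ] w 0.0588 F [-0.6  0.  -1.6] g 54.3
xyz [[-0.001, -0.001, 0.158], [-0.0, -0.001, 0.158], [-0.001, -0.001, 0.158], [-0.0, -0.001, 0.157], [-0.001, -0.001, 0.158], [-0.001, -0.001, 0.158]] 
rot [[-0.0, 0.0, -0.0], [-0.0, 0.0, -0.0], [-0.0, 0.0, -0.0], [-0.001, 0.0, -0.0], [0.0, 0.0, -0.0], [0.0, 0.0, -0.0]] 
hand [-1, -1, -1, -1, -1, -1]
```

View pics/t5.png

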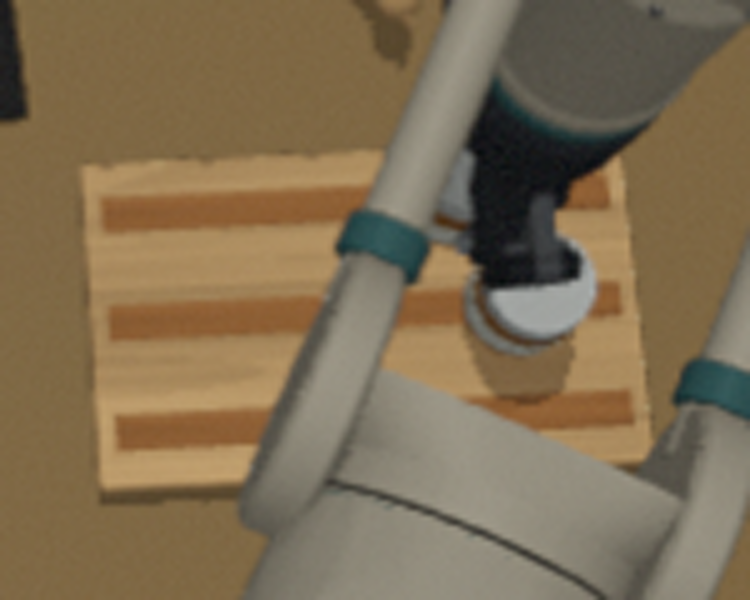

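The two jars appear near (540,285) and partly hidden near (455,200). I'll check which is which by projection.

Run:
```python
from chk import *
im=pickle.load(open("t4.pkl","rb"))
g=lambda P:((proj(im,P)-[270,140])*5).round(0)
print("a lid",g([.516,-.31,.08]),"b held lid/base",g([.52,-.215,.372]),g([.52,-.215,.318]))
```

```text
a lid [[544. 280.]] b held lid/base [[485. 147.]] [[458. 179.]]
```

Jar a stands where I put it, at (544,280), and the other one is the held jar b. Lower b.

apply_moves(xyz=[[-0.001, -0.001, 0.16], [-0.001, -0.001, 0.18], [-0.001, -0.001, 0.18], [-0.001, -0.001, 0.18], [0, 0, 0.15], [0, 0, 0.08], [0, 0, 0.03], [0, 0, 0]], rot=[[0, 0, 0], [0, 0, 0], [0, 0, 0], [0, 0, 0], [0, 0, 0], [0, 0, 0], [0, 0, 0], [0, 0, 0]], hand=[-1, -1, -1, -1, -1, -1, -1, -1])

```text
clock: 51.5
position: [0.5184, -0.217, 0.0411]
ee_rot: [-0.0, 0.707, 0.707, -0.001]
contact_force: [0.5, 0.2, -1.4]
width: 0.0588
gripper_force: 54.4
```

apply_moves(xyz=[[0, 0, 0.008], [0, 0, 0.006], [0, 0, 0], [0, 0, 0]], rot=[[0, 0, 0], [0, 0, 0], [0, 0, 0], [0, 0, 0]], hand=[-1, -1, -1, -1])

```text
clock: 52.0
position: [0.5182, -0.217, 0.0372]
ee_rot: [0.0, 0.707, 0.707, -0.001]
contact_force: [0.2, 0.6, -1.9]
width: 0.0587
gripper_force: 54.4
```

apply_moves(xyz=[[0, 0, 0.012], [0, 0, 0.008], [0, 0, 0.006], [0, 0, 0.002], [0, 0, 0], [0, 0, 0]], rot=[[0, 0, 0], [0, 0, 0], [0, 0, 0], [0, 0, 0], [0, 0, 0], [0, 0, 0]], hand=[-1, -1, -1, -1, -1, -1])

```text
clock: 52.75
position: [0.5178, -0.2169, 0.0293]
ee_rot: [-0.0, 0.707, 0.707, -0.001]
contact_force: [-3.1, 0.8, 4.6]
width: 0.0587
gripper_force: 55.3
```

Contact at the expected height. Release, rise, and check jar c.

apply_moves(xyz=[[0, 0, 0], [0, 0, 0], [0, 0, 0], [0, 0, 0], [0, 0, -0.1], [0, 0, -0.18], [0, 0, -0.18], [0, 0, -0.18]], rot=[[0, 0, 0], [0, 0, 0], [0, 0, 0], [0, 0, 0], [0, 0, 0], [0, 0, 0], [0, 0, 0], [0, 0, 0]], hand=[0.95, 0.95, 0.95, 0.95, 0.95, 0.95, 0.95, 0.95])

```text
clock: 53.75
position: [0.5181, -0.2166, 0.2221]
ee_rot: [-0.0, 0.707, 0.707, -0.001]
contact_force: [0.8, 0.3, -0.1]
width: 0.0834
gripper_force: 0.0
```

Run:
```python
from chk import *
st(); im=chk("t3.pkl",[[.546,.438]])
d=down(np.pi/2); plan([([.546,.438,.2],d)],.95)
```

```text
t 53.75 q [-0.519  0.262  1.548 -0.002  1.332 -0.518] p [ 0.5181 -0.2166  0.2221] tx [ 0.     1.    -0.001] tz [-0.002 -0.001 -1.   ] w 0.0834 F [ 0.8  0.3 -0.1] g 0.0
[0.546, 0.438] changed px 0 max 4
thermo changed 0
xyz [[0.182, 0.007, 0.007], [0.183, 0.006, 0.007], [0.182, 0.007, 0.007], [0.183, 0.006, 0.007], [0.182, 0.007, 0.008], [0.183, 0.007, 0.007], [0.182, 0.006, 0.008], [0.183, 0.007, 0.008]] 
rot [[0.001, 0.001, -0.0], [0.001, 0.0, -0.0], [0.001, 0.001, -0.0], [0.0, 0.001, -0.0], [0.001, 0.0, -0.0], [0.001, 0.001, -0.0], [0.001, 0.001, -0.0], [0.001, 0.0, -0.0]] 
hand [0.95, 0.95, 0.95, 0.95, 0.95, 0.95, 0.95, 0.95]
xyz [[0.182, 0.006, 0.008], [0.182, 0.007, 0.008], [0.183, 0.007, 0.008], [0.182, 0.006, 0.008]] 
rot [[0.001, 0.001, -0.0], [0.001, 0.001, -0.0], [0.001, 0.0, -0.0], [0.0, 0.001, -0.0]] 
hand [0.95, 0.95, 0.95, 0.95]
```

apply_moves(xyz=[[0.182, 0.007, 0.005], [0.182, 0.007, 0.005], [0.182, 0.007, 0.005], [0.182, 0.006, 0.005], [0.182, 0.007, 0.005], [0.182, 0.007, 0.005], [0.182, 0.006, 0.005], [0.182, 0.007, 0.005]], rot=[[0, 0, 0], [0, 0, 0], [0, 0, 0], [0, 0, 0], [0, 0, 0], [0, 0, 0], [0, 0, 0], [0, 0, 0]], hand=[0.95, 0.95, 0.95, 0.95, 0.95, 0.95, 0.95, 0.95])

```text
clock: 54.8
position: [0.5345, 0.2218, 0.2077]
ee_rot: [-0.0, 0.707, 0.707, -0.001]
contact_force: [1.2, 0.5, 0.5]
width: 0.0833
gripper_force: 0.0
```

apply_moves(xyz=[[0.182, 0.006, 0.005], [0.182, 0.007, 0.005], [0.182, 0.007, 0.005], [0.182, 0.006, 0.005], [0, 0, 0.1], [0, 0, 0.07], [0, 0, 0], [0, 0, 0]], rot=[[0, 0, 0], [0, 0, 0], [0, 0, 0], [0, 0, 0], [0, 0, 0], [0, 0, 0], [0, 0, 0], [0, 0, 0]], hand=[0.95, 0.95, 0.95, 0.95, 0.95, 0.95, 0.95, 0.95])

```text
clock: 55.8
position: [0.543, 0.4385, 0.1514]
ee_rot: [-0.0, 0.707, 0.707, -0.0]
contact_force: [0.6, -0.5, 0.6]
width: 0.0833
gripper_force: 0.0
```

Run:
```python
from plan import *
st(); d=down(np.pi/2)
plan([([.546,.438,.058],d,.035)],.95)
```

```text
t 55.8 q [ 0.58   0.506  1.337 -0.     1.299  0.58 ] p [0.543  0.4385 0.1514] tx [ 0.001  1.    -0.   ] tz [-0.001 -0.    -1.   ] w 0.0833 F [ 0.6 -0.5  0.6] g 0.0
xyz [[-0.001, 0.003, 0.104], [-0.0, 0.004, 0.104], [-0.001, 0.003, 0.103]] 
rot [[-0.0, 0.0, -0.0], [-0.0, 0.0, -0.0], [-0.001, 0.0, -0.001]] 
hand [0.95, 0.95, 0.95]
```

apply_moves(xyz=[[-0.001, 0.003, 0.104], [0, 0.003, 0.104], [-0.001, 0.003, 0.103], [0, 0, 0]], rot=[[0, 0, 0], [0, 0, 0], [0, 0, 0], [0, 0, 0]], hand=[0.95, 0.95, 0.95, 0.95])

```text
clock: 56.3
position: [0.5443, 0.4367, 0.0562]
ee_rot: [-0.001, 0.707, 0.707, -0.003]
contact_force: [0.4, 0.4, 0.4]
width: 0.083
gripper_force: 0.0
```

apply_moves(xyz=[[0, 0, 0], [0, 0, 0], [0, 0, 0], [0, 0, 0], [0, 0, 0]], rot=[[0, 0, 0], [0, 0, 0], [0, 0, 0], [0, 0, 0], [0, 0, 0]], hand=[-1, -1, -1, -1, -1], force=50)

```text
clock: 56.92
position: [0.5466, 0.4386, 0.0601]
ee_rot: [0.0, 0.707, 0.707, 0.002]
contact_force: [0.9, -0.1, 7.2]
width: 0.0591
gripper_force: 54.4
```

Run:
```python
from plan import *
st(); d=down(np.pi/2)
p,q=plan([([.546,.438,.329],d,.055)],-1); plan([([.519,-.122,.329],d)],-1,p,q)
```

```text
t 56.92 q [ 0.577  0.579  1.447 -0.     1.113  0.578] p [0.5466 0.4386 0.0601] tx [0.    1.    0.002] tz [ 0.003  0.002 -1.   ] w 0.0591 F [ 0.9 -0.1  7.2] g 54.4
xyz [[-0.0, 0.0, -0.179], [-0.0, -0.0, -0.179], [-0.001, -0.0, -0.18], [0.0, -0.0, -0.179], [-0.0, -0.001, -0.179]] 
rot [[0.001, -0.0, -0.0], [0.0, -0.001, -0.0], [0.001, 0.0, -0.0], [0.0, -0.0, -0.0], [0.001, -0.001, -0.0]] 
hand [-1, -1, -1, -1, -1]
xyz [[-0.187, -0.009, 0.0], [-0.186, -0.009, 0.0], [-0.187, -0.009, 0.0], [-0.187, -0.009, 0.0], [-0.186, -0.008, 0.0], [-0.187, -0.009, 0.0], [-0.187, -0.009, 0.0], [-0.186, -0.009, 0.001]] 
rot [[-0.0, 0.0, -0.0], [-0.0, 0.0, -0.0], [-0.0, 0.0, -0.0], [-0.0, 0.0, -0.0], [-0.0, 0.0, -0.0], [-0.0, 0.0, -0.0], [-0.0, 0.0, -0.0], [-0.0, 0.0, -0.0]] 
hand [-1, -1, -1, -1, -1, -1, -1, -1]
xyz [[-0.187, -0.009, -0.0], [-0.187, -0.009, -0.0]] 
rot [[-0.0, 0.0, -0.0], [-0.0, 0.0, -0.0]] 
hand [-1, -1]
```

apply_moves(xyz=[[0, 0, -0.1], [0, 0, -0.18], [0, 0, -0.18], [0, 0, -0.18], [0, 0, -0.18], [0, 0, -0.08], [-0.187, -0.009, 0], [-0.187, -0.009, 0]], rot=[[0, 0, 0], [0, 0, 0], [0, 0, 0], [0, 0, 0], [0, 0, 0], [0, 0, 0], [0, 0, 0], [0, 0, 0]], hand=[-1, -1, -1, -1, -1, -1, -1, -1])

```text
clock: 57.92
position: [0.5397, 0.3249, 0.3278]
ee_rot: [0.0, 0.707, 0.708, -0.001]
contact_force: [0.5, 0.2, -0.9]
width: 0.0591
gripper_force: 54.3
```

apply_moves(xyz=[[-0.187, -0.009, 0], [-0.187, -0.009, 0], [-0.187, -0.009, 0], [-0.187, -0.009, 0], [-0.187, -0.009, 0], [-0.187, -0.009, 0], [-0.187, -0.009, 0], [-0.187, -0.009, 0]], rot=[[0, 0, 0], [0, 0, 0], [0, 0, 0], [0, 0, 0], [0, 0, 0], [0, 0, 0], [0, 0, 0], [0, 0, 0]], hand=[-1, -1, -1, -1, -1, -1, -1, -1])

```text
clock: 58.92
position: [0.5176, -0.1246, 0.3285]
ee_rot: [0.0, 0.707, 0.707, -0.001]
contact_force: [0.5, -0.1, -1.4]
width: 0.0595
gripper_force: 54.3
```

apply_moves(xyz=[[0, 0, 0], [0, 0, 0]], rot=[[0, 0, 0], [0, 0, 0]], hand=[-1, -1])

```text
clock: 59.18
position: [0.5179, -0.1227, 0.3281]
ee_rot: [-0.001, 0.708, 0.707, -0.001]
contact_force: [-0.0, 0.3, -1.1]
width: 0.059
gripper_force: 54.3
```

Position matches the planned roll start. Roll jar c, hold for 3 s, and roll back.

apply_moves(xyz=[[0.167, 0.063, -0.013], [0.166, 0.063, -0.013], [0.167, 0.063, -0.013], [0.166, 0.063, -0.013], [0.167, 0.063, -0.013], [0.167, 0.063, -0.013], [0.166, 0.063, -0.013], [0.167, 0.063, -0.013]], rot=[[-0.05, 0.132, 0.001], [-0.05, 0.131, 0.001], [-0.05, 0.132, 0.001], [-0.05, 0.131, 0.001], [-0.05, 0.132, 0.001], [-0.05, 0.131, 0.001], [-0.05, 0.132, 0.001], [-0.05, 0.131, 0.001]], hand=[-1, -1, -1, -1, -1, -1, -1, -1])

```text
clock: 60.18
position: [0.6379, 0.1943, 0.5534]
ee_rot: [-0.229, 0.59, 0.585, 0.507]
contact_force: [0.4, 0.4, -1.8]
width: 0.0591
gripper_force: 54.2
```

apply_moves(xyz=[[0.167, 0.063, -0.013], [0.166, 0.063, -0.013], [0.167, 0.063, -0.013], [0.166, 0.063, -0.013], [0.167, 0.063, -0.013], [0.167, 0.063, -0.013], [0.166, 0.063, -0.013], [0.167, 0.063, -0.013]], rot=[[-0.05, 0.132, 0.001], [-0.05, 0.131, 0.001], [-0.05, 0.132, 0.001], [-0.05, 0.131, 0.001], [-0.05, 0.132, 0.001], [-0.05, 0.131, 0.001], [-0.05, 0.132, 0.001], [-0.05, 0.131, 0.001]], hand=[-1, -1, -1, -1, -1, -1, -1, -1])

```text
clock: 61.18
position: [0.6116, 0.1189, 0.9505]
ee_rot: [-0.38, 0.274, 0.265, 0.843]
contact_force: [0.2, 0.0, -0.4]
width: 0.0586
gripper_force: 54.4
```

apply_moves(xyz=[[0.167, 0.063, -0.013], [0.166, 0.063, -0.013], [0, 0, 0], [0, 0, 0], [0, 0, 0], [0, 0, 0], [0, 0, 0], [0, 0, 0]], rot=[[-0.05, 0.132, 0.001], [-0.05, 0.131, 0.001], [0, 0, 0], [0, 0, 0], [0, 0, 0], [0, 0, 0], [0, 0, 0], [0, 0, 0]], hand=[-1, -1, -1, -1, -1, -1, -1, -1])

```text
clock: 62.18
position: [0.583, 0.0371, 1.0129]
ee_rot: [-0.397, 0.177, 0.167, 0.885]
contact_force: [-0.8, 0.5, -0.2]
width: 0.0588
gripper_force: 54.4
```

apply_moves(xyz=[[0, 0, 0], [0, 0, 0], [0, 0, 0], [0, 0, 0], [0, 0, 0], [0, 0, 0], [0, 0, 0], [0, 0, 0]], rot=[[0, 0, 0], [0, 0, 0], [0, 0, 0], [0, 0, 0], [0, 0, 0], [0, 0, 0], [0, 0, 0], [0, 0, 0]], hand=[-1, -1, -1, -1, -1, -1, -1, -1])

```text
clock: 63.18
position: [0.5829, 0.0372, 1.0129]
ee_rot: [-0.397, 0.177, 0.167, 0.885]
contact_force: [0.8, -0.2, -1.4]
width: 0.0587
gripper_force: 54.4
```

apply_moves(xyz=[[0, 0, 0], [0, 0, 0], [0, 0, 0], [0, 0, 0], [0, 0, 0], [0, 0, 0], [0, 0, 0], [0, 0, 0]], rot=[[0, 0, 0], [0, 0, 0], [0, 0, 0], [0, 0, 0], [0, 0, 0], [0, 0, 0], [0, 0, 0], [0, 0, 0]], hand=[-1, -1, -1, -1, -1, -1, -1, -1])

```text
clock: 64.18
position: [0.583, 0.0372, 1.0129]
ee_rot: [-0.397, 0.177, 0.167, 0.885]
contact_force: [0.8, 1.0, -0.6]
width: 0.0587
gripper_force: 54.4
```

apply_moves(xyz=[[0, 0, 0], [0, 0, 0], [-0.167, -0.063, -0.013], [-0.166, -0.063, -0.013], [-0.167, -0.063, -0.013], [-0.167, -0.063, -0.013], [-0.166, -0.063, -0.013], [-0.167, -0.063, -0.013]], rot=[[0, 0, 0], [0, 0, 0], [0.05, -0.132, -0.001], [0.05, -0.131, -0.001], [0.05, -0.132, -0.001], [0.05, -0.131, -0.001], [0.05, -0.132, -0.001], [0.05, -0.131, -0.001]], hand=[-1, -1, -1, -1, -1, -1, -1, -1])

```text
clock: 65.18
position: [0.6474, 0.2117, 0.7607]
ee_rot: [-0.316, 0.455, 0.446, 0.703]
contact_force: [0.9, 0.3, -1.1]
width: 0.059
gripper_force: 54.4
```

apply_moves(xyz=[[-0.167, -0.063, -0.013], [-0.166, -0.063, -0.013], [-0.167, -0.063, -0.013], [-0.167, -0.063, -0.013], [-0.166, -0.063, -0.013], [-0.167, -0.063, -0.013], [-0.167, -0.063, -0.013], [-0.166, -0.063, -0.013]], rot=[[0.05, -0.132, -0.001], [0.05, -0.131, -0.001], [0.05, -0.132, -0.001], [0.05, -0.131, -0.001], [0.05, -0.132, -0.001], [0.05, -0.131, -0.001], [0.05, -0.132, -0.001], [0.05, -0.131, -0.001]], hand=[-1, -1, -1, -1, -1, -1, -1, -1])

```text
clock: 66.18
position: [0.5892, 0.0659, 0.3877]
ee_rot: [-0.118, 0.679, 0.676, 0.262]
contact_force: [-0.5, 1.2, -1.9]
width: 0.0589
gripper_force: 54.2
```

apply_moves(xyz=[[-0.167, -0.063, -0.013], [-0.166, -0.063, -0.013], [-0.167, -0.063, -0.013], [-0.167, -0.063, -0.013], [0, 0, 0], [0, 0, 0], [0, 0, 0]], rot=[[0.05, -0.132, -0.001], [0.05, -0.131, -0.001], [0.05, -0.132, -0.001], [0.05, -0.131, -0.001], [0, 0, 0], [0, 0, 0], [0, 0, 0]], hand=[-1, -1, -1, -1, -1, -1, -1])

```text
clock: 67.05
position: [0.5178, -0.1214, 0.3278]
ee_rot: [-0.001, 0.707, 0.707, -0.0]
contact_force: [0.2, 0.3, -1.5]
width: 0.0588
gripper_force: 54.2
```

Run:
```python
from chk import *
st(); d=down(np.pi/2)
plan([([.518,-.122,.045],d,.055)],-1)
im=get_image("scene"); save(im,"s5",(110,90,350,310),2.7)
g=lambda P:((proj(im,P)-[110,90])*2.7).round(0)
print("a,b lids, c held",g([[.516,-.31,.08],[.518,-.217,.08],[.518,-.122,.37]]))
```

```text
t 67.05 q [-0.361  0.171  1.41  -0.     1.561 -0.361] p [ 0.5178 -0.1214  0.3278] tx [0. 1. 0.] tz [-0.001  0.    -1.   ] w 0.0588 F [ 0.2  0.3 -1.5] g 54.2
xyz [[-0.0, 0.0, 0.157], [-0.001, 0.001, 0.157], [-0.0, 0.0, 0.157], [-0.001, 0.0, 0.157], [-0.0, 0.0, 0.157], [-0.0, 0.001, 0.158]] 
rot [[-0.0, -0.0, -0.0], [-0.0, -0.0, -0.0], [-0.001, -0.0, -0.0], [0.0, -0.0, -0.0], [-0.0, -0.0, -0.0], [-0.0, -0.0, -0.0]] 
hand [-1, -1, -1, -1, -1, -1]
a,b lids, c held [[141. 422.]
 [217. 370.]
 [273.  52.]]
```

View pics/s5.png

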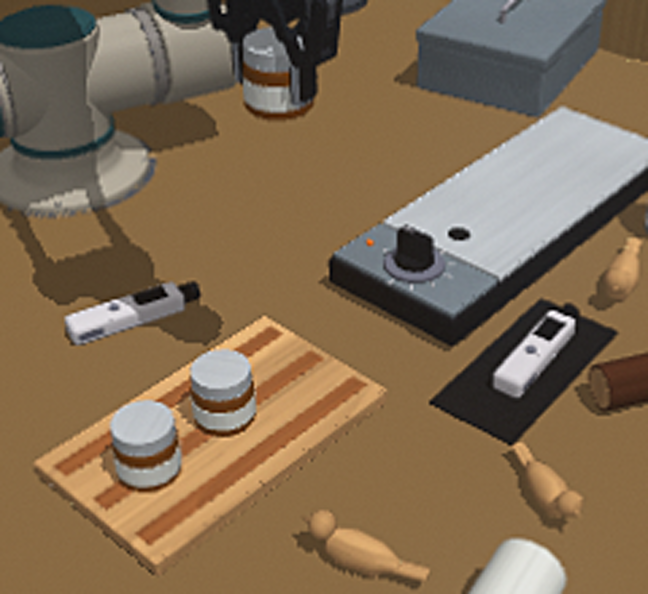

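Jars a and b stand upright on the board at about (145,445) and (222,390). The thermometer is on its mat and the plate is empty. Lower c.

apply_moves(xyz=[[0, 0, 0.16], [0, 0, 0.18], [0, 0, 0.18], [0, 0, 0.18], [0, 0, 0.15], [0, 0, 0.075], [0, 0, 0.03], [0, 0, 0]], rot=[[0, 0, 0], [0, 0, 0], [0, 0, 0], [0, 0, 0], [0, 0, 0], [0, 0, 0], [0, 0, 0], [0, 0, 0]], hand=[-1, -1, -1, -1, -1, -1, -1, -1])

```text
clock: 68.1
position: [0.5173, -0.1222, 0.0413]
ee_rot: [-0.0, 0.707, 0.707, -0.001]
contact_force: [-0.1, -0.4, -0.4]
width: 0.0593
gripper_force: 54.3
```

apply_moves(xyz=[[0, 0, 0.008], [0, 0, 0.006], [0, 0, 0], [0, 0, 0]], rot=[[0, 0, 0], [0, 0, 0], [0, 0, 0], [0, 0, 0]], hand=[-1, -1, -1, -1])

```text
clock: 68.6
position: [0.5171, -0.1223, 0.0373]
ee_rot: [-0.0, 0.707, 0.707, -0.001]
contact_force: [0.1, -0.9, -1.8]
width: 0.0588
gripper_force: 54.3
```

apply_moves(xyz=[[0, 0, 0.012], [0, 0, 0.008], [0, 0, 0.006], [0, 0, 0.005], [0, 0, 0], [0, 0, 0]], rot=[[0, 0, 0], [0, 0, 0], [0, 0, 0], [0, 0, 0], [0, 0, 0], [0, 0, 0]], hand=[-1, -1, -1, -1, -1, -1])

```text
clock: 69.35
position: [0.5169, -0.1223, 0.0281]
ee_rot: [-0.0, 0.707, 0.707, -0.001]
contact_force: [-1.7, -0.3, 5.3]
width: 0.0587
gripper_force: 54.8
```

apply_moves(xyz=[[0, 0, 0], [0, 0, 0], [0, 0, 0], [0, 0, 0], [0, 0, -0.1], [0, 0, -0.18], [0, 0, -0.18], [0, 0, -0.18]], rot=[[0, 0, 0], [0, 0, 0], [0, 0, 0], [0, 0, 0], [0, 0, 0], [0, 0, 0], [0, 0, 0], [0, 0, 0]], hand=[0.95, 0.95, 0.95, 0.95, 0.95, 0.95, 0.95, 0.95])

```text
clock: 70.35
position: [0.5171, -0.122, 0.2214]
ee_rot: [-0.0, 0.707, 0.707, -0.001]
contact_force: [0.8, 0.1, -0.6]
width: 0.0831
gripper_force: 0.0
```

apply_moves(xyz=[[0.18, 0, -0.05], [0.18, 0, -0.05], [0, 0, 0], [0, 0, 0], [0, 0, 0], [0, 0, 0], [0, 0, 0], [0, 0, 0]], rot=[[0, 0, 0], [0, 0, 0], [0, 0, 0], [0, 0, 0], [0, 0, 0], [0, 0, 0], [0, 0, 0], [0, 0, 0]], hand=[0.95, 0.95, 0.95, 0.95, 0.95, 0.95, 0.95, 0.95])

```text
clock: 71.35
position: [0.5175, -0.0144, 0.2495]
ee_rot: [-0.0, 0.708, 0.707, -0.001]
contact_force: [0.1, -0.1, -0.6]
width: 0.0832
gripper_force: 0.0
```

Run:
```python
from chk import *
st(); im=get_image("scene"); save(im,"s6",(110,120,360,310),3)
```

```text
t 71.35 q [-1.610e-01  1.800e-01  1.589e+00 -1.000e-03  1.374e+00 -1.600e-01] p [ 0.5175 -0.0144  0.2495] tx [ 0.001  1.    -0.001] tz [-0.002 -0.001 -1.   ] w 0.0832 F [ 0.1 -0.1 -0.6] g 0.0
```

View pics/s6.png

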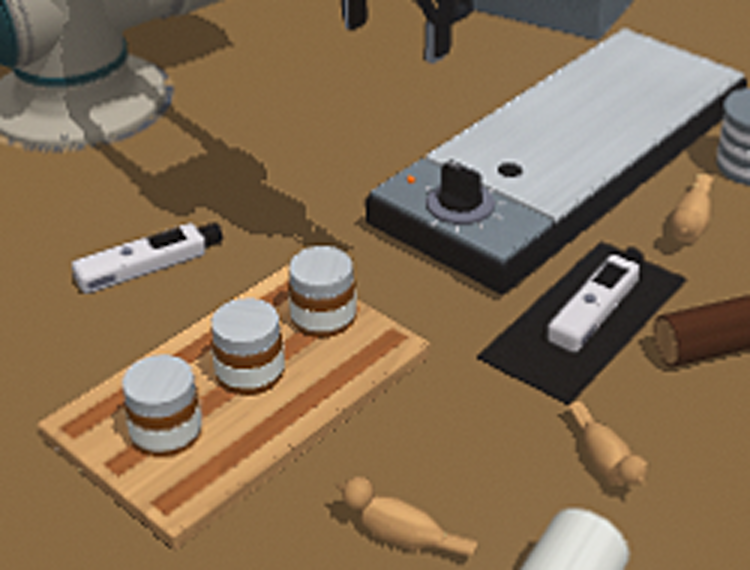

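All three jars stand upright on the board at about (162,400), (247,345) and (322,290). The thermometer is on its mat, the dial is off and the gripper is clear. Handing in.

```bash
python3 -c "
from rig import job
print(job.sign_off())"
```

```text
the job is handed in; nothing more can be done
None
```

The job is handed in: I measured the dot and laid the thermometer back on its mat, turned the dial to its off stop, and inverted all three jars for 3 s each and stood them on the board; sign-off gave no verdict.

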